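Comb the spindle bars into rows and clip the keepers on

ROBOT

A 6-joint arm with a two-finger parallel gripper is mounted at the origin on the work surface. World frame = base frame: x ahead of the robot, y to its left, z up, the work surface at z = 0. Lengths are in m, angles in rad, forces in N, time in s.
With the tool pointing down it reaches from about 0.3 to 1 m from the base axis. Payload 5.1 kg.
Tool frame: the origin (TCP) lies at the very end of the fingers, on their centre line; the grasp point (between the pads) lies 19 mm behind it; z points along the fingers, y is the direction in which the jaws open and shut (so a half turn about z gives the same grasp; the last joint's range is limited). The gripper opens to 95 mm and grips with 3 to 60 N. Pads are 20 mm wide; open, the fingers measure 119 mm over their backs; the gripper's body (75 mm by 180 mm) begins 59 mm behind the grasp point.
Start: joints at [-1.293, 0.124, 1.65, -0, 1.367, -0.083], TCP at [0.229, -0.608, 0.215] pointing down, gripper open.
Joint ranges: [-2.61, 2.61], [-1.02, 2.33], [0.03, 2.71], [-1.35, 4.49], [0.32, 2.68], [-2.91, 2.91]. Speed limits (rad/s): [2.57, 2.57, 3.14, 3.14, 3.14, 3.14].

INTERFACE

Orientations are given as a unit quaternion [w, x, y, z].
In Python, from station import env gives the robot as it stands.
- The arm moves only by the tool servo_tool, never from a script. Its arguments are lists of equal length, an entry for each row: "travel": the shift along the tool's x, y, z in mm, a list of three; "twist": the turn about the tool's z in degrees; "gripper": the gripper command: -1 is fully open, 1 is shut, values between are in proportion. A call has exactly 5 rows; each row shifts and turns the commanded pose from where the row before left it, along the tool's axes as they then stand; what a row does not reach is not made up. A row lasts 1/10 s, in which the tool goes at most 50 mm and 8.59 degrees, less where a joint would pass 70% of its speed; a pose out of reach is approached as far as the arm can. A call is refused whole if a number of a shift passes 50 or a number of a turn 8.59, either way. A call with a gripper value outside its range is refused whole. The fingers move at their own pace and stop on an object; the grip force is fixed at half the most. Time passes only in rows, so rows that do not move let the fingers close, or fill a call up. It gives the time, the measured TCP pose, the force and the opening at its end, in the units of the state.
- env.state(): the state, without advancing time (a new reading comes with each control period).
- env.read_camera(name): name is "scene" or "top" or "wrist"; returns a dict with "image" (384x512x3 uint8, red, green, blue), "range_z" (384x512 float32, m along the optical axis (not along the pixel's ray), 0 where there is no reading), "fx", "fy", "cx", "cy" (pixels), "extrinsics" (4x4, takes a point from world to camera coordinates). Camera axes: x right, y down, z forward; pixel columns grow to the right and rows downward; lengths in m; the calibration is good to about 2 mm. A picture is of the moment at which its call begins.
- env.sign_off(): hands the job in, once; it reports no verdict.
The state is a dict: "time_s": time; "joint_pos": joint angles; "qd": joint speeds; "joint_torque": joint torques, N m; "tcp_pos": TCP position; "tool_rot": TCP orientation; "force": force on the tool from outside, world axes, zero at the start; "ft_torque": the same for the moment, N m; "gripper_width": finger opening in m.
Only numpy, scipy, OpenCV 4.12 (cv2) and the standard library are available. Lean on these libraries where they do the work, as an engineer would, in place of code of your own. Each camera call takes 0.05 s, during which the arm holds its last target.

TASK

Take the rake from its stand and comb all the square spindle bars scattered in the tray down against the end stop, so that they lie flat in parallel rows along the stop with their middles on the blue band; move the bars with the rake, never with the fingers. Then clip the two spring clamps from the parking strip as keepers onto the tray's side rims, one on each orange patch, pushed fully down and upright. Finish with the rake standing back in its stand (put it back before or after the clamps), the bars still in their rows and the other things on the bench left alone.

Things in the scene. Friction and masses are not known exactly. Their poses are not given: they have to be found in the camera images.
- tray: fixed wooden tray, open on top; origin at its underside's centre on the bench. Inside 130 mm in x, 330 in y; floor 4 thick; rims 8 thick, tops 30 above the bench. STOP: inner face of the end rim at y = -165 mm; blue floor band from there to y = -105. Side rims run along y at x = -69 and +69, each with an orange patch 40 mm long centred at y = -87.
- rake_stand: fixed grey stand, origin at the centre of its underside on the bench: a slot 110 mm along its x and 24 mm along its y, slot floor 4 mm and walls' top 22 mm above the bench, in which the rake stands upright on its tines.
- rake_grip (a point): rake, 150 g: seven tines 30 mm long (8 wide, 12 deep, 7 mm gaps) hang from a metal head 100 mm along its x, 12 mm along y (30 to 44 mm above the tine tips); green upright flat handle 40 mm along x, 14 along y, 44 to 96 mm above the tips. This point: in the handle, 72 mm above the tips; z up. Pinch it across y.
- strip: fixed parking strip for the clamps: upright aluminium bar 170 mm along its x, 8 mm thick along its y, top 36 mm above the bench, on a base 190 x 60 x 6 mm; origin at the centre of its underside.
- rod1_c (a point): square dark steel spindle bar 96 mm along its x, 8 x 8 mm across, about 48 g; this is its centre. May be absent (3 to 5 of the five are there).
- rod2_c (a point): square dark steel spindle bar 96 mm along its x, 8 x 8 mm across, about 48 g; this is its centre. May be absent (3 to 5 of the five are there).
- rod3_c (a point): square dark steel spindle bar 96 mm along its x, 8 x 8 mm across, about 48 g; this is its centre. May be absent (3 to 5 of the five are there).
- rod4_c (a point): square dark steel spindle bar 96 mm along its x, 8 x 8 mm across, about 48 g; this is its centre. May be absent (3 to 5 of the five are there).
- rod5_c (a point): square dark steel spindle bar 96 mm along its x, 8 x 8 mm across, about 48 g; this is its centre. May be absent (3 to 5 of the five are there).
- clipA_pivot (a point): spring clamp like a peg standing jaws down, parked on the strip; this point is its pivot, x along the edge gripped, z up. Steel jaws 24 mm along x, 10 thick, reach 29 mm below it. On an 8 mm edge the pivot is 4 to 5 mm above the edge's top. Yellow levers 24 mm along x rise 4 to 42 mm above it, leaning outwards: 38 mm over both at 26 mm above the pivot.
- clipA_jaw (a joint): opening angle of clipA: 0 when gripping an 8 mm edge, 0.30 fully open, -0.12 empty. Squeezing the levers across y (some 11 N; grip with 30 to 40) to 30 mm over both opens it fully: jaw tips 17 mm apart. Let go, and the spring grips with about 9 N.
- clipB_pivot (a point): spring clamp like a peg standing jaws down, parked on the strip; this point is its pivot, x along the edge gripped, z up. Steel jaws 24 mm along x, 10 thick, reach 29 mm below it. On an 8 mm edge the pivot is 4 to 5 mm above the edge's top. Yellow levers 24 mm along x rise 4 to 42 mm above it, leaning outwards: 38 mm over both at 26 mm above the pivot.
- clipB_jaw (a joint): opening angle of clipB: 0 when gripping an 8 mm edge, 0.30 fully open, -0.12 empty. Squeezing the levers across y (some 11 N; grip with 30 to 40) to 30 mm over both opens it fully: jaw tips 17 mm apart. Let go, and the spring grips with about 9 N.
- insulator: white ribbed ceramic insulator, 44 mm wide, 56 mm high; bystander, leave alone; origin under its centre.
- tap_handle: chrome cross tap handle, 64 mm across, 32 mm high; bystander, leave alone; origin under its centre.
- radiator_key: brass radiator key, 40 x 34 mm, 12 mm high; bystander, leave alone; origin under its centre.
- valve_cap: white plastic radiator valve cap, 34 mm wide, 30 mm high; bystander, leave alone; origin under its centre.

How it is judged:
By the outcome, as a careful person would: the job done as asked, in the order asked, and still so for the second after the job is handed in, with the robot touching nothing.
Of rod1, rod2, rod3, rod4, rod5 only 3 to 5 are there at a start; the rules pass over those that are not, and their reading is None.
At some moment in a run one of rod1, rod2, rod3, rod4, rod5 may be knocked a few centimetres aside while the robot is not near it.
It also fails if it takes over 210 s, if anything falls off the work surface, if the arm or the gripper's body presses on something with over 40 N, if the wrist force passes 120 N, or if a joint passes its speed limit or range.

## Working session

There is one attempt and no reset: what is moved stays moved. The work goes in short steps, Python scripts to look and compute and a tool call to move; the robot and the scene stay as the last step left them, time stands still between calls to the robot, and variables do not carry over. Pictures are saved under pics/ and viewed, and the job is handed in when it is done.

Besides the shell and the picture viewer there is one more tool, called after "Call:" as name([rows], argument=value, ...), one row to a line, values as JSON. servo_tool: Moves the arm, as the interface text tells. Its arguments: {"type":"object","properties":{"travel":{"type":"array"},"twist":{"type":"array"},"gripper":{"type":"array"}},"required":["travel","twist","gripper"]}

```bash
mkdir -p pics; ls; cat > h.py <<'E'
import numpy as np, cv2
from station import env
def shot(name,fn,crop=None,scale=1):
    c=env.read_camera(name); im=c["image"][:,:,::-1].copy()
    np.savez('last_%s.npz'%name,**{k:np.asarray(v) for k,v in c.items()})
    if crop: 
        x0,y0,x1,y1=crop; im=im[y0:y1,x0:x1]
    if scale!=1: im=cv2.resize(im,None,fx=scale,fy=scale,interpolation=cv2.INTER_CUBIC)
    cv2.imwrite('pics/'+fn,im); return c
def load(name): 
    return dict(np.load('last_%s.npz'%name))
def px(c,u,v,z=None):
    """world point of pixel; if z given intersect plane, else use depth"""
    E=c["extrinsics"]; R=E[:3,:3]; t=E[:3,3]
    d=np.array([(u-c["cx"])/c["fx"],(v-c["cy"])/c["fy"],1.0])
    o=-R.T@t; dw=R.T@d
    if z is None:
        s=float(c["range_z"][int(round(v)),int(round(u))])
    else: s=(z-o[2])/dw[2]
    return o+s*dw
def proj(c,p):
    E=c["extrinsics"]; q=E[:3,:3]@np.asarray(p)+E[:3,3]
    return c["fx"]*q[0]/q[2]+c["cx"], c["fy"]*q[1]/q[2]+c["cy"]
E
python3 - <<'E'
from h import *
s=env.state(); print(s)
for n in ["scene","top","wrist"]:
    c=shot(n,n+"0.png",scale=1.5)
    print(n,c["fx"],c["extrinsics"].round(3).tolist())
E
```

```text
pics
{'time_s': 0.0, 'joint_pos': array([-1.29262357e+00,  1.24508728e-01,  1.65166425e+00,  4.76810849e-06,
        1.36748631e+00, -8.26128168e-02]), 'qd': array([-0.00077192, -0.0011298 ,  0.00076795, -0.00022127, -0.00023322,
        0.00020868]), 'joint_torque': array([ 3.32584226e-03, -4.17596734e+01, -3.59932172e+01,  7.75856199e-02,
        4.91821545e-02, -1.70412127e-04]), 'tcp_pos': array([ 0.22924682, -0.60755089,  0.21339046]), 'tool_rot': array([-1.02861208e-03,  9.83772858e-01,  1.79415427e-01, -9.85537679e-05]), 'force': array([-0.01557485, -1.0240945 ,  1.03636524]), 'ft_torque': array([ 0.00419019,  0.02239491, -0.00645757]), 'gripper_width': 0.09495011968058532}
scene 375.1086018225187 [[-0.515, 0.857, 0.019, 0.315], [0.59, 0.371, -0.717, -0.278], [-0.622, -0.358, -0.697, 1.442], [0.0, 0.0, 0.0, 1.0]]
top 465.95332396665435 [[-0.011, -1.0, -0.001, -0.008], [-0.99, 0.011, -0.137, 0.577], [0.137, -0.001, -0.991, 1.195], [0.0, 0.0, 0.0, 1.0]]
wrist 273.34003898740326 [[0.354, -0.935, -0.002, -0.649], [-0.9, -0.341, 0.273, -0.031], [-0.256, -0.095, -0.962, 0.391], [0.0, 0.0, 0.0, 1.0]]
```

View pics/scene0.png

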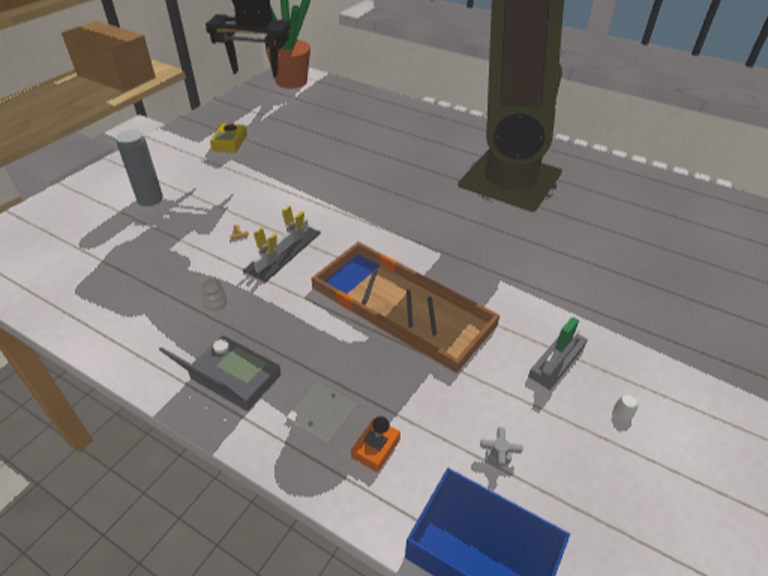

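View pics/top0.png

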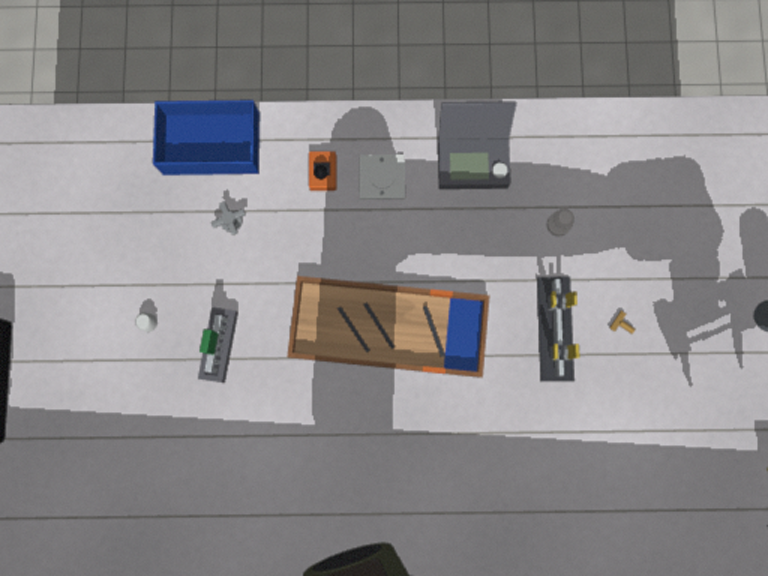

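View pics/wrist0.png

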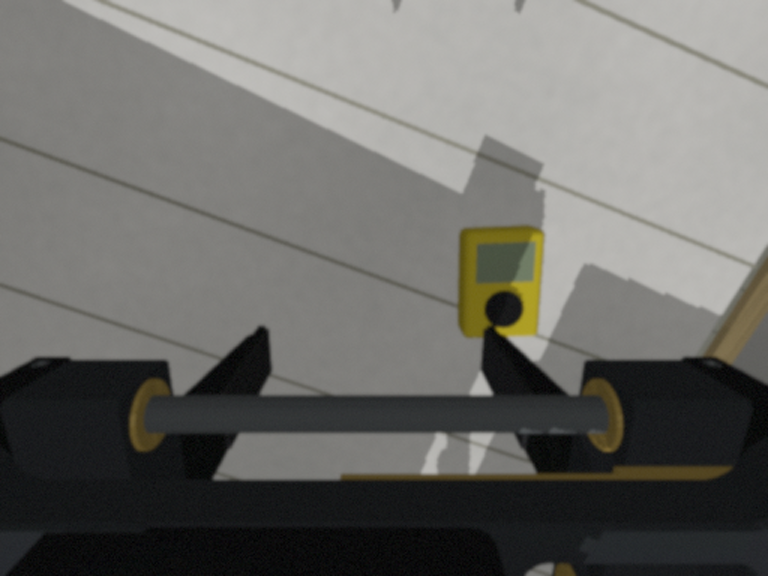

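```bash
python3 - <<'E'
from h import *
c=load("top"); im=c["image"][:,:,::-1]
for n,(x0,y0,x1,y1),s in [("tray",(185,178,335,258),5),("strip",(350,175,430,262),6),("stand",(85,180,185,260),6)]:
    cv2.imwrite(f"pics/c_{n}.png",cv2.resize(im[y0:y1,x0:x1],None,fx=s,fy=s,interpolation=cv2.INTER_CUBIC))
E
```

```text
(no output)
```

View pics/c_tray.png

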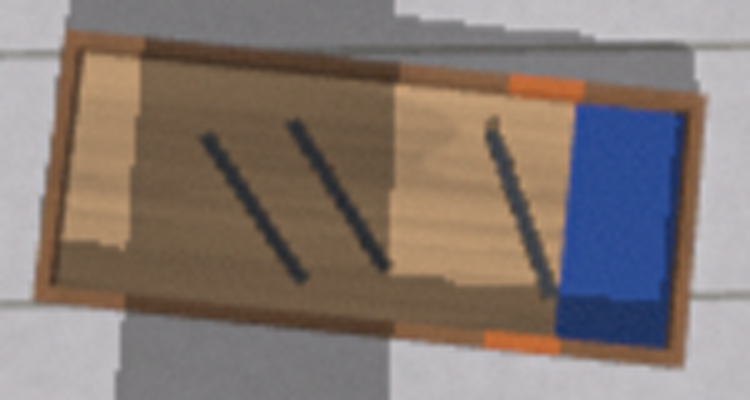

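View pics/c_strip.png

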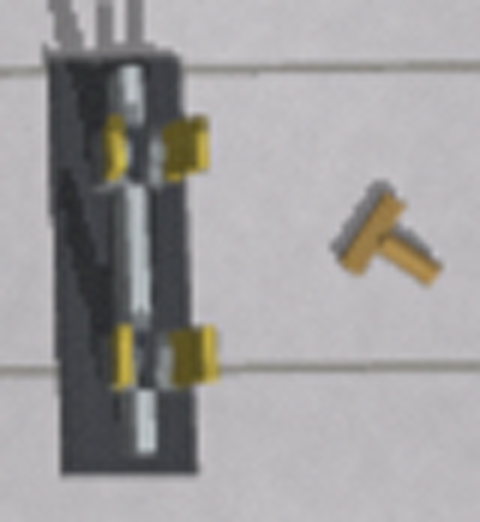

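View pics/c_stand.png

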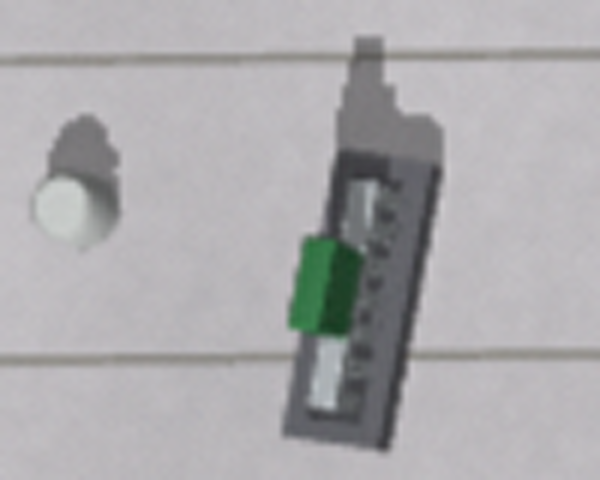

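```bash
python3 - <<'E'
from h import *
c=load("top")
def P(pts,off,s,z): return np.array([px(c,off[0]+u/s-.5+.5/s,off[1]+v/s-.5+.5/s,z) for u,v in pts])
def rect(p):
    # order TL TR BR BL -> center, angle of TL->TR and side lens
    ctr=p.mean(0); a=(p[1]-p[0]+p[2]-p[3])/2; b=(p[3]-p[0]+p[2]-p[1])/2
    print("ctr",ctr.round(4),"a",np.degrees(np.arctan2(a[1],a[0])).round(2),np.linalg.norm(a).round(4),"b",np.degrees(np.arctan2(b[1],b[0])).round(2),np.linalg.norm(b).round(4))
print("tray");rect(P([(66,32),(705,95),(684,366),(37,300)],(185,178),5,.03))
print("handle");rect(P([(311,237),(336,239),(318,334),(289,329)],(85,180),6,.1))
print("stand outer top");rect(P([(340,152),(442,165),(388,450),(284,437)],(85,180),6,.02))
print("strip bar");rect(P([(118,66),(145,66),(158,455),(134,455)],(350,175),6,.036))
print("strip base");rect(P([(46,55),(182,55),(198,473),(62,473)],(350,175),6,.006))
for n,q in [("r1",[(205,135),(302,278)]),("r2",[(293,124),(386,268)]),("r3",[(492,125),(549,295)])]:
    p=P(q,(185,178),5,.012); print(n,p.round(3).tolist(),np.linalg.norm(p[1]-p[0]))
print("orange");print(P([(510,84),(585,90),(485,342),(558,347)],(185,178),5,.03).round(4))
print("levers");print(P([(106,148),(208,148),(116,357),(216,355)],(350,175),6,.08).round(4))
# depth cloud check
E=c["extrinsics"];R=E[:3,:3];t=E[:3,3]
v,u=np.mgrid[0:384,0:512]; z=c["range_z"]
pc=np.stack([(u-c["cx"])/c["fx"]*z,(v-c["cy"])/c["fy"]*z,z],-1); w=(pc-t)@R
def box(x0,y0,x1,y1,zl,zh,name):
    r=w[y0:y1,x0:x1].reshape(-1,3); r=r[(r[:,2]>zl)&(r[:,2]<zh)]
    ((cx,cy),(a,b),an)=cv2.minAreaRect((r[:,:2]*1000).astype(np.float32)); print(name,len(r),r[:,:2].mean(0).round(4),(cx,cy),(a,b),an,"z",np.median(r[:,2]))
box(185,178,335,258,.025,.035,"tray")
box(85,180,185,260,.094,.106,"handle")
box(105,180,185,260,.018,.026,"standtop")
box(350,175,430,262,.031,.041,"strip")
box(350,175,390,220,.06,.1,"A"); 
box(350,220,390,240,.06,.1,"B"); 
box(350,175,390,200,.06,.1,"A"); 
E
```

```text
tray
ctr [ 0.5366 -0.0105  0.03  ] a -96.39 0.3438 b 174.11 0.1447
handle
ctr [0.5075 0.2954 0.1   ] a -97.99 0.0114 b 169.32 0.0397
stand outer top
ctr [0.5073 0.2941 0.02  ] a -97.81 0.0464 b 170.34 0.1287
strip bar
ctr [ 0.5308 -0.3111  0.036 ] a -90.64 0.0112 b 179.6 0.1723
strip base
ctr [ 0.5325 -0.3107  0.006 ] a -90.64 0.0614 b 179.7 0.1896
r1 [[0.573, 0.08, 0.012], [0.495, 0.028, 0.012]] 0.09381632104809429
r2 [[0.579, 0.032, 0.012], [0.5, -0.017, 0.012]] 0.09295285982315558
r3 [[0.577, -0.076, 0.012], [0.485, -0.105, 0.012]] 0.09681648048551841
orange
[[ 0.5966 -0.0848  0.03  ]
 [ 0.5929 -0.1249  0.03  ]
 [ 0.4591 -0.0691  0.03  ]
 [ 0.4561 -0.1075  0.03  ]]
levers
[[ 0.574  -0.2885  0.08  ]
 [ 0.5735 -0.3321  0.08  ]
 [ 0.4847 -0.289   0.08  ]
 [ 0.4851 -0.3313  0.08  ]]
tray 1093 [ 0.5379 -0.011 ] (537.7950439453125, -10.3197021484375) (346.68548583984375, 147.48294067382812) 83.47512817382812 z 0.030864970005246396
handle 95 [0.5078 0.2954] (508.695556640625, 296.1201171875) (14.378235816955566, 39.20189666748047) 81.75662231445312 z 0.10034934567871087
standtop 356 [0.5061 0.2922] (508.3358459472656, 296.4971923828125) (45.94817352294922, 129.4771728515625) 80.02687072753906 z 0.02244460081432452
strip 215 [ 0.5285 -0.3104] (532.0490112304688, -310.645751953125) (28.72206687927246, 167.60882568359375) 89.97087860107422 z 0.036878733057859554
A 85 [ 0.5758 -0.3139] (576.3458251953125, -310.7238464355469) (24.362184524536133, 42.149051666259766) 0.6234586238861084 z 0.08000769664876789
B 81 [ 0.486  -0.3136] (485.8172302246094, -310.0676574707031) (23.63689422607422, 39.70000076293945) 0.4820719063282013 z 0.07904752934507255
A 50 [ 0.5811 -0.3144] (581.3883056640625, -310.6413879394531) (41.96553421020508, 14.979748725891113) 89.38562774658203 z 0.08099143418063998
```

```bash
cat >> h.py <<'E'
from scipy.spatial.transform import Rotation as Rn
def go(x=None,y=None,z=None,psi=None,s=None):
    s=s or env.state(); q=s["tool_rot"]; R=Rn.from_quat([q[1],q[2],q[3],q[0]]).as_matrix()
    p=s["tcp_pos"]; t=np.array([p[0] if x is None else x,p[1] if y is None else y,p[2] if z is None else z])
    cur=np.degrees(np.arctan2(R[1,0],R[0,0]))
    tw=0 if psi is None else -(psi-cur)
    tw=(tw+180)%360-180
    P=cur if psi is None else psi
    a=np.radians(P); R2=np.array([[np.cos(a),np.sin(a),0],[np.sin(a),-np.cos(a),0],[0,0,-1]]).T
    R2=np.array([[np.cos(a),np.sin(a),0],[np.sin(a),-np.cos(a),0],[0,0,-1]])
    print("t",round(s["time_s"],2),"tcp",p.round(4),"psi",cur.round(2),"tilt",np.degrees(np.arccos(-R[2,2])).round(2),"w",round(s["gripper_width"],4),"F",s["force"].round(1))
    print("twist first",round(tw,2),"then travel mm",(R2.T@(t-p)*1000).round(1))
TR=np.array([0.5370,-0.0105]); TY=-6.4
def tray(X,Y):
    a=np.radians(TY); return TR+np.array([np.cos(a)*X-np.sin(a)*Y,np.sin(a)*X+np.cos(a)*Y])
E
python3 -c "
from h import *
go(.508,.2957,.2,-9.2)"
```

```text
t 0.15 tcp [ 0.2293 -0.6077  0.2137] psi 20.67 tilt 0.09 w 0.095 F [-0.8 -0.4  0.1]
twist first 29.87 then travel mm [ 130.6 -936.3   13.7]
```

Call:
servo_tool([
  [0, 0, 0],
  [0, 0, 0],
  [0, 0, 0],
  [0, 0, 0],
  [0, 0, 0],
], twist=[6, 6, 6, 6, 6], gripper=[-1, -1, -1, -1, -1])

```text
time_s: 0.65
tcp_pos: [0.2293, -0.6079, 0.2141]
tool_rot: [-0.0, 0.997, -0.083, -0.0]
force: [0.4, 0.4, -0.5]
gripper_width: 0.0946
```

Call:
servo_tool([
  [6, -40, 0],
  [6, -40, 0],
  [6, -40, 0],
  [6, -40, 0],
  [6, -40, 0],
], twist=[0, 0, 0, 0, 0], gripper=[-1, -1, -1, -1, -1])

```text
time_s: 1.15
tcp_pos: [0.2916, -0.4139, 0.2142]
tool_rot: [-0.0, 0.997, -0.082, -0.0]
force: [0.3, 0.5, -0.9]
gripper_width: 0.0949
```

Call:
servo_tool([
  [6, -40, 0],
  [6, -40, 0],
  [6, -40, 0],
  [6, -40, 0],
  [6, -40, 0],
], twist=[0, 0, 0, 0, 0], gripper=[-1, -1, -1, -1, -1])

```text
time_s: 1.65
tcp_pos: [0.3535, -0.2215, 0.2144]
tool_rot: [-0.0, 0.997, -0.082, 0.0]
force: [0.6, -0.1, 0.0]
gripper_width: 0.0951
```

Call:
servo_tool([
  [6, -40, 0],
  [6, -40, 0],
  [6, -40, 0],
  [6, -40, 0],
  [6, -40, 0],
], twist=[0, 0, 0, 0, 0], gripper=[-1, -1, -1, -1, -1])

```text
time_s: 2.15
tcp_pos: [0.4155, -0.029, 0.2146]
tool_rot: [0.0, 0.997, -0.081, 0.0]
force: [0.6, 0.1, 0.6]
gripper_width: 0.0949
```

Call:
servo_tool([
  [6, -40, 0],
  [6, -40, 0],
  [6, -40, 0],
  [6, -40, 0],
  [6, -40, 0],
], twist=[0, 0, 0, 0, 0], gripper=[-1, -1, -1, -1, -1])

```text
time_s: 2.65
tcp_pos: [0.4775, 0.1636, 0.2144]
tool_rot: [0.0, 0.997, -0.081, -0.0]
force: [0.6, -0.2, 0.2]
gripper_width: 0.0952
```

Call:
servo_tool([
  [3, -40, 0],
  [0, -40, 0],
  [0, -30, 0],
  [0, 0, 0],
  [0, 0, 0],
], twist=[0, 0, 0, 0, 0], gripper=[-1, -1, -1, -1, -1])

```text
time_s: 3.15
tcp_pos: [0.4979, 0.27, 0.214]
tool_rot: [0.001, 0.997, -0.081, -0.001]
force: [0.1, -0.2, -0.5]
gripper_width: 0.0953
```

```bash
python3 -c "
from h import *
go(.508,.2957,.2,-9.2)
c=shot('wrist','w1.png',scale=1.5)
print(proj(c,(.508,.2957,.1)))
print(c['extrinsics'].round(3).tolist())
go()"
```

```text
t 3.15 tcp [0.4979 0.27   0.214 ] psi -9.26 tilt 0.09 w 0.0953 F [ 0.1 -0.2 -0.5]
twist first -0.06 then travel mm [  5.8 -27.   14. ]
(np.float64(225.22752957660362), np.float64(183.60386137652708))
[[-0.16, -0.987, 0.002, 0.346], [-0.949, 0.155, 0.274, 0.4], [-0.271, 0.043, -0.962, 0.514], [0.0, 0.0, 0.0, 1.0]]
t 3.2 tcp [0.498  0.2693 0.2142] psi -9.33 tilt 0.07 w 0.0947 F [ 0.3 -0.3 -0.2]
twist first 0 then travel mm [0. 0. 0.]
```

View pics/w1.png

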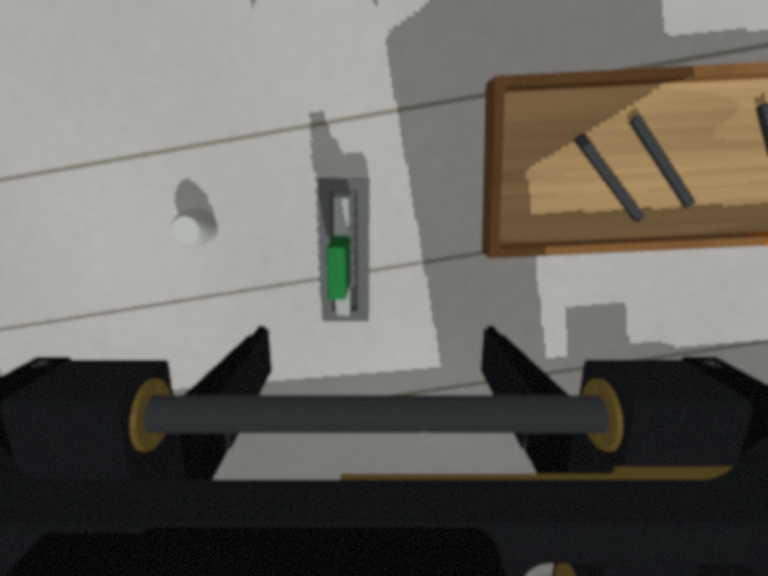

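Call:
servo_tool([
  [6, -27, 0],
  [0, 0, 40],
  [0, 0, 40],
  [0, 0, 30],
  [0, 0, 0],
], twist=[0, 0, 0, 0, 0], gripper=[-1, -1, -1, -1, -1])

```text
time_s: 3.7
tcp_pos: [0.505, 0.2924, 0.0992]
tool_rot: [0.003, 0.997, -0.082, -0.005]
force: [-1.0, -0.7, -0.2]
gripper_width: 0.0956
```

```bash
python3 -c "
from h import *
go(.508,.2957,.057,-9.2)
c=shot('wrist','w2.png',scale=1.5)
"
```

```text
t 3.7 tcp [0.505  0.2924 0.0992] psi -9.43 tilt 0.6 w 0.0956 F [-1.  -0.7 -0.2]
twist first -0.23 then travel mm [ 2.5 -3.7 42.2]
```

View pics/w2.png

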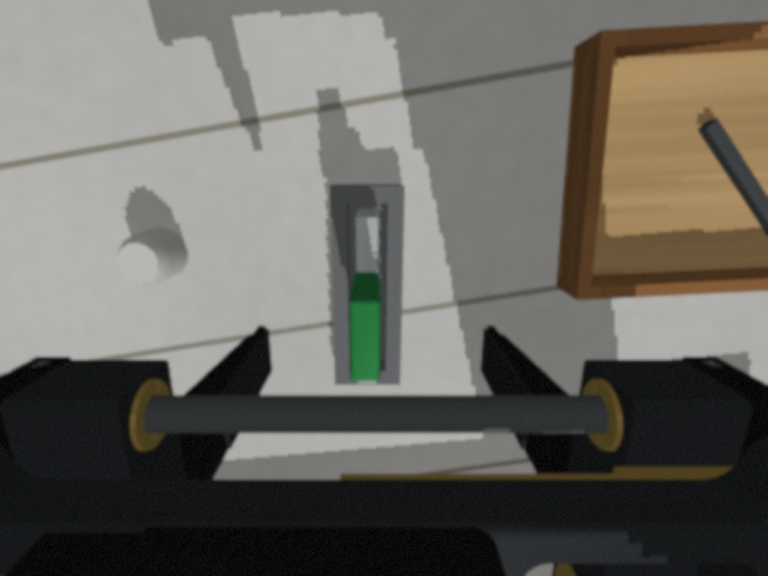

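Call:
servo_tool([
  [1, -3, 15],
  [1, 0, 15],
  [0, 0, 12],
  [0, 0, 0],
  [0, 0, 0],
], twist=[0, 0, 0, 0, 0], gripper=[-1, -1, -1, -1, -1])

```text
time_s: 4.25
tcp_pos: [0.5109, 0.2981, 0.0623]
tool_rot: [0.0, 0.997, -0.081, -0.0]
force: [1.5, -0.2, 0.6]
gripper_width: 0.095
```

```bash
python3 -c "
from h import *
go(.508,.2957,.057,-9.2)
"
```

```text
t 4.25 tcp [0.5109 0.2981 0.0623] psi -9.33 tilt 0.04 w 0.095 F [ 1.5 -0.2  0.6]
twist first -0.13 then travel mm [-2.5  2.9  5.3]
```

Call:
servo_tool([
  [-2, 3, 5],
  [0, 0, 0],
  [0, 0, 0],
  [0, 0, 0],
  [0, 0, 0],
], twist=[0, 0, 0, 0, 0], gripper=[-1, -1, 0.3, 0.6, 1])

```text
time_s: 4.75
tcp_pos: [0.5088, 0.2957, 0.058]
tool_rot: [-0.0, 0.997, -0.081, 0.0]
force: [-0.5, -0.0, -0.8]
gripper_width: 0.0765
```

Call:
servo_tool([
  [0, 0, 0],
  [0, 0, 0],
  [0, 0, 0],
  [0, 0, 0],
  [0, 0, 0],
], twist=[0, 0, 0, 0, 0], gripper=[1, 1, 1, 1, 1])

```text
time_s: 5.25
tcp_pos: [0.5086, 0.2956, 0.0577]
tool_rot: [-0.0, 0.997, -0.081, 0.0]
force: [0.1, 0.0, -0.1]
gripper_width: 0.0363
```

```bash
python3 -c "
from h import *
go(.508,.2957,.057,-9.2)
"
```

```text
t 5.25 tcp [0.5086 0.2956 0.0577] psi -9.33 tilt 0.0 w 0.0363 F [ 0.1  0.  -0.1]
twist first -0.13 then travel mm [-0.6 -0.   0.7]
```

Call:
servo_tool([
  [0, 0, 0],
  [0, 0, 0],
  [0, 0, 0],
  [0, 0, 0],
  [0, 0, 0],
], twist=[0, 0, 0, 0, 0], gripper=[1, 1, 1, 1, 1])

```text
time_s: 5.75
tcp_pos: [0.5086, 0.2956, 0.0577]
tool_rot: [-0.0, 0.997, -0.081, -0.0]
force: [0.4, -1.1, -0.2]
gripper_width: 0.014
```

Call:
servo_tool([
  [0, 0, -3],
  [0, 0, -10],
  [0, 0, -20],
  [0, 0, -30],
  [0, 0, -40],
], twist=[0, 0, 0, 0, 0], gripper=[1, 1, 1, 1, 1])

```text
time_s: 6.25
tcp_pos: [0.5072, 0.2949, 0.1601]
tool_rot: [0.001, 0.997, -0.081, -0.002]
force: [-0.1, 0.2, -1.6]
gripper_width: 0.0139
```

```bash
python3 -c "
from h import *
x,y=tray(0,.135)
go(x,y,.16,-6.4)
c=shot('scene','s2.png',scale=1.5)
"
```

```text
t 6.25 tcp [0.5072 0.2949 0.1601] psi -9.33 tilt 0.24 w 0.0139 F [-0.1  0.2 -1.6]
twist first -2.93 then travel mm [6.370e+01 1.651e+02 1.000e-01]
```

View pics/s2.png

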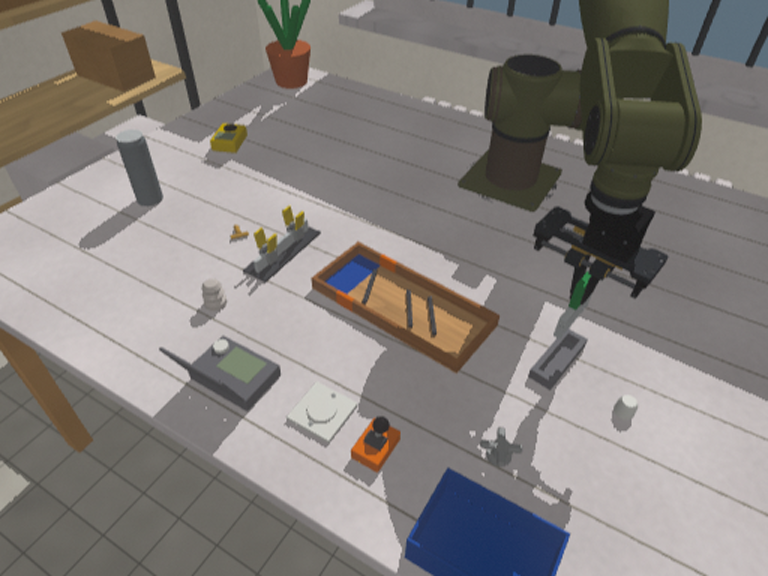

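Call:
servo_tool([
  [0, 0, -8],
  [15, 38, 0],
  [16, 42, 0],
  [16, 42, 0],
  [16, 42, 0],
], twist=[-2.9, 0, 0, 0, 0], gripper=[1, 1, 1, 1, 1])

```text
time_s: 6.8
tcp_pos: [0.5532, 0.1241, 0.1693]
tool_rot: [-0.0, 0.998, -0.056, 0.001]
force: [1.4, -1.3, -1.6]
gripper_width: 0.0138
```

Call:
servo_tool([
  [0, 0, 0],
  [0, 0, 0],
  [0, 0, 0],
  [0, 0, 0],
  [0, 0, 0],
], twist=[0, 0, 0, 0, 0], gripper=[1, 1, 1, 1, 1])

```text
time_s: 7.3
tcp_pos: [0.5526, 0.1267, 0.1687]
tool_rot: [-0.0, 0.998, -0.055, -0.0]
force: [0.0, 0.3, -1.4]
gripper_width: 0.0135
```

```bash
python3 -c "
from h import *
x,y=tray(0,.138)
go(x,y,.1,-6.4)
c=shot('top','t2.png',(150,150,370,290),3)
c=shot('wrist','w3.png',scale=1.5)
"
```

```text
t 7.3 tcp [0.5526 0.1267 0.1687] psi -6.32 tilt 0.01 w 0.0135 F [ 0.   0.3 -1.4]
twist first 0.08 then travel mm [-0.2  0.1 68.7]
```

View pics/t2.png

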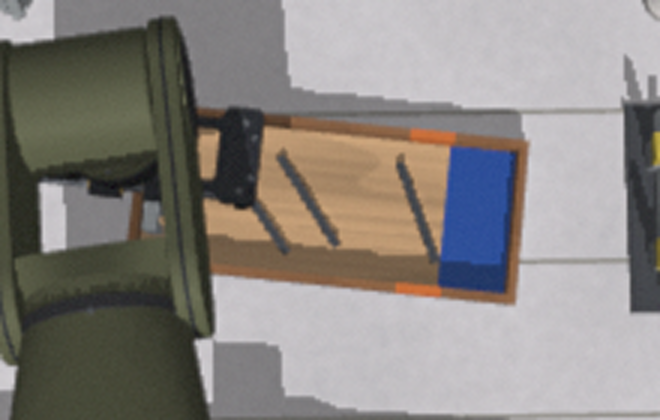

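View pics/w3.png

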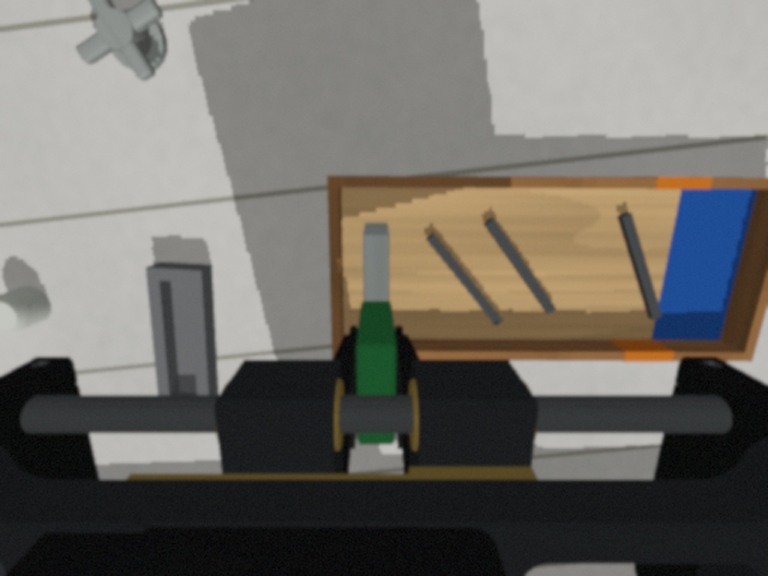

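Call:
servo_tool([
  [0, 0, 30],
  [0, 0, 30],
  [0, 0, 25],
  [0, 0, 10],
  [0, 0, 5],
], twist=[0, 0, 0, 0, 0], gripper=[1, 1, 1, 1, 1])

```text
time_s: 7.9
tcp_pos: [0.5522, 0.1257, 0.0676]
tool_rot: [0.0, 0.998, -0.056, -0.001]
force: [0.2, -0.6, -1.4]
gripper_width: 0.014
```

Call:
servo_tool([
  [0, 0, 4],
  [0, 0, 2],
  [0, 0, 0],
  [0, 0, 0],
  [0, 0, 0],
], twist=[0, 0, 0, 0, 0], gripper=[1, 1, 1, 1, 1])

```text
time_s: 8.4
tcp_pos: [0.5533, 0.1256, 0.0634]
tool_rot: [-0.0, 0.998, -0.056, 0.001]
force: [0.4, 0.2, -1.3]
gripper_width: 0.0136
```

```bash
python3 -c "
from h import *
x,y=tray(0,.138)
go(x,y,.059,-6.4)
c=shot('wrist','w4.png',scale=1.5)
"
```

```text
t 8.4 tcp [0.5533 0.1256 0.0634] psi -6.43 tilt 0.07 w 0.0136 F [ 0.4  0.2 -1.3]
twist first -0.03 then travel mm [-1.1 -0.9  4.4]
```

View pics/w4.png

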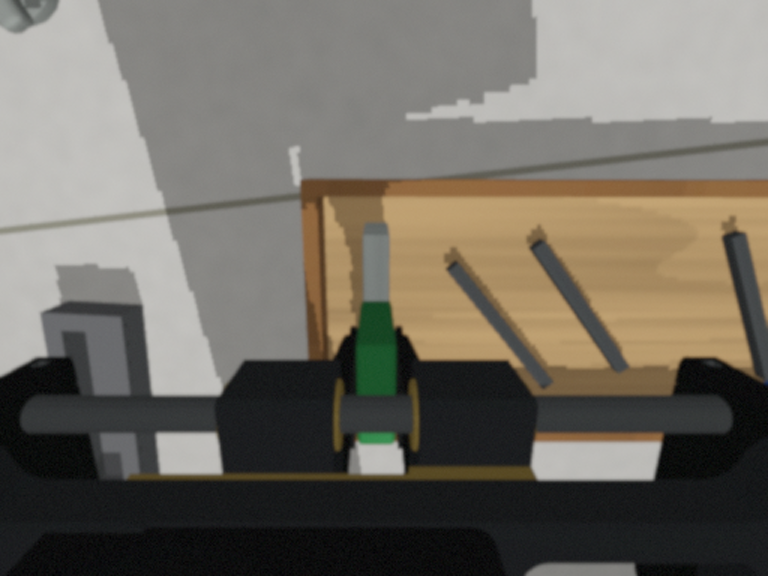

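Call:
servo_tool([
  [0, 0, 3],
  [0, 0, 1],
  [0, 0, 0],
  [0, 0, 0],
  [0, 0, 0],
], twist=[0, 0, 0, 0, 0], gripper=[1, 1, 1, 1, 1])

```text
time_s: 8.95
tcp_pos: [0.5528, 0.1255, 0.0586]
tool_rot: [0.0, 0.998, -0.056, -0.0]
force: [0.5, -0.4, -1.5]
gripper_width: 0.0141
```

Call:
servo_tool([
  [0, 0, 0.7],
  [0, 0, 0],
  [0, 0, 0],
  [0, 0, 0],
  [0, 0, 0],
], twist=[0, 0, 0, 0, 0], gripper=[1, 1, 1, 1, 1])

```text
time_s: 9.45
tcp_pos: [0.5529, 0.1255, 0.058]
tool_rot: [-0.0, 0.998, -0.056, 0.0]
force: [0.6, 0.1, -1.1]
gripper_width: 0.0139
```

Call:
servo_tool([
  [0, 4, 0.7],
  [0, 4, 0],
  [0, 4, 0],
  [0, 4, 0],
  [0, 4, 0],
], twist=[0, 0, 0, 0, 0], gripper=[1, 1, 1, 1, 1])

```text
time_s: 9.95
tcp_pos: [0.5509, 0.1054, 0.0577]
tool_rot: [-0.0, 0.998, -0.056, 0.0]
force: [0.8, 1.5, 1.5]
gripper_width: 0.0141
```

Call:
servo_tool([
  [0, 5, -0.8],
  [0, 6, 0],
  [0, 6, 0],
  [0, 6, 0],
  [0, 6, 0],
], twist=[0, 0, 0, 0, 0], gripper=[1, 1, 1, 1, 1])

```text
time_s: 10.45
tcp_pos: [0.5471, 0.0762, 0.0578]
tool_rot: [0.0, 0.998, -0.056, -0.0]
force: [-0.1, 0.9, -1.3]
gripper_width: 0.014
```

Call:
servo_tool([
  [0, 6, 0],
  [0, 6, 0],
  [0, 6, 0],
  [0, 6, 0],
  [0, 6, 0],
], twist=[0, 0, 0, 0, 0], gripper=[1, 1, 1, 1, 1])

```text
time_s: 10.95
tcp_pos: [0.546, 0.0466, 0.0591]
tool_rot: [-0.0, 0.998, -0.056, 0.003]
force: [5.5, 0.5, -0.8]
gripper_width: 0.0139
```

Call:
servo_tool([
  [0, 6, 0],
  [0, 6, 0],
  [0, 6, 0],
  [0, 6, 0],
  [0, 6, 0],
], twist=[0, 0, 0, 0, 0], gripper=[1, 1, 1, 1, 1])

```text
time_s: 11.45
tcp_pos: [0.5399, 0.0169, 0.0577]
tool_rot: [-0.0, 0.998, -0.056, -0.001]
force: [-0.3, 0.5, 0.0]
gripper_width: 0.014
```

```bash
python3 -c "
from h import *
x,y=tray(0,-.06)
go(x,y,.0585,-6.4)
c=shot('wrist','w5.png',scale=1.5)
"
```

```text
t 11.45 tcp [0.5399 0.0169 0.0577] psi -6.42 tilt 0.09 w 0.014 F [-0.3  0.5  0. ]
twist first -0.02 then travel mm [ 0.1 87.5 -0.8]
```

View pics/w5.png

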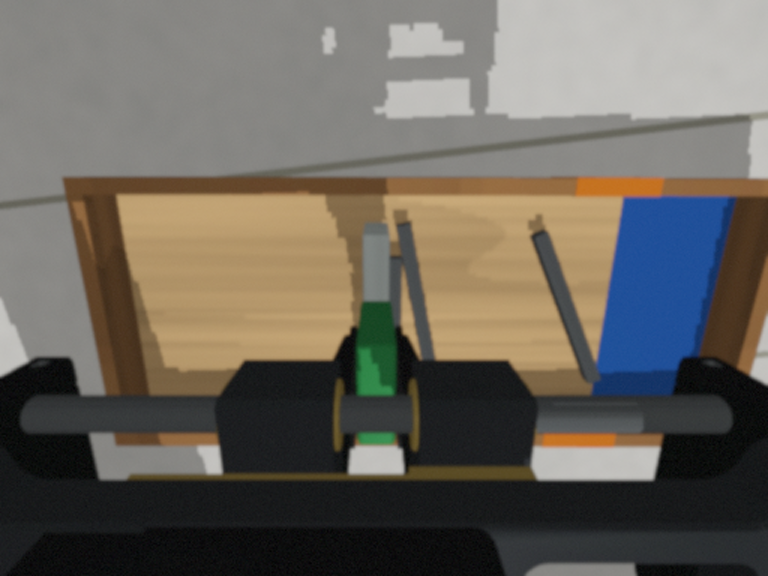

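Call:
servo_tool([
  [0, 6, 0],
  [0, 6, 0],
  [0, 6, 0],
  [0, 6, 0],
  [0, 6, 0],
], twist=[0, 0, 0, 0, 0], gripper=[1, 1, 1, 1, 1])

```text
time_s: 12.0
tcp_pos: [0.5371, -0.0131, 0.058]
tool_rot: [0.0, 0.998, -0.056, -0.0]
force: [0.4, -0.0, -2.7]
gripper_width: 0.0139
```

Call:
servo_tool([
  [0, 6, 0],
  [0, 6, 0],
  [0, 6, 0],
  [0, 6, 0],
  [0, 6, 0],
], twist=[0, 0, 0, 0, 0], gripper=[1, 1, 1, 1, 1])

```text
time_s: 12.5
tcp_pos: [0.5339, -0.0429, 0.0581]
tool_rot: [-0.0, 0.998, -0.056, 0.0]
force: [0.2, 0.3, -0.8]
gripper_width: 0.0137
```

```bash
python3 -c "
from h import *
x,y=tray(0,-.13)
go(x,y,.0585,-6.4)
c=shot('wrist','w6.png',scale=1.5)
"
```

```text
t 12.5 tcp [ 0.5339 -0.0429  0.0581] psi -6.43 tilt 0.0 w 0.0137 F [ 0.2  0.3 -0.8]
twist first -0.03 then travel mm [-0.5 97.4 -0.4]
```

View pics/w6.png

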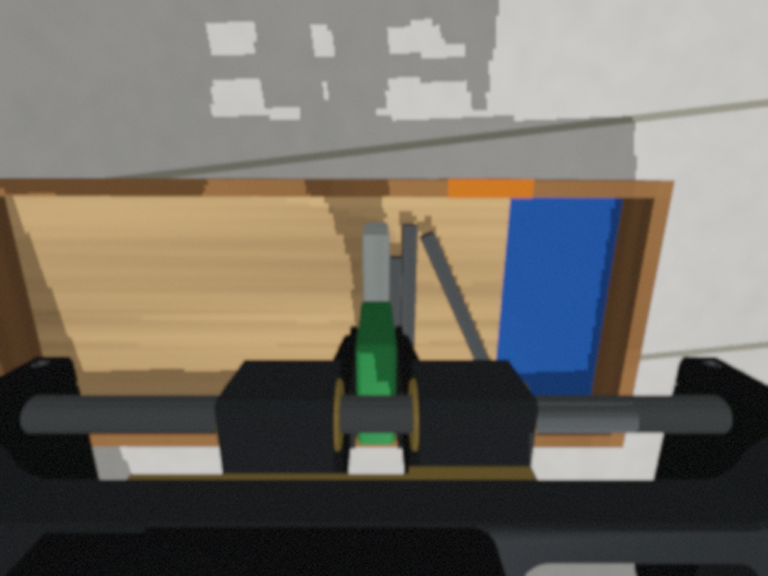

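Call:
servo_tool([
  [0, 6, 0],
  [0, 6, 0],
  [0, 6, 0],
  [0, 6, 0],
  [0, 6, 0],
], twist=[0, 0, 0, 0, 0], gripper=[1, 1, 1, 1, 1])

```text
time_s: 13.05
tcp_pos: [0.5306, -0.0727, 0.0581]
tool_rot: [-0.0, 0.998, -0.056, 0.0]
force: [0.5, 0.6, -0.4]
gripper_width: 0.0139
```

Call:
servo_tool([
  [0, 6, 0],
  [0, 6, 0],
  [0, 6, 0],
  [0, 6, 0],
  [0, 6, 0],
], twist=[0, 0, 0, 0, 0], gripper=[1, 1, 1, 1, 1])

```text
time_s: 13.55
tcp_pos: [0.5272, -0.1025, 0.0581]
tool_rot: [-0.0, 0.998, -0.056, 0.0]
force: [0.0, 1.1, -1.1]
gripper_width: 0.014
```

Call:
servo_tool([
  [0, 5, 0],
  [0, 5, 0],
  [0, 5, 0],
  [0, 5, 0],
  [0, 5, 0],
], twist=[0, 0, 0, 0, 0], gripper=[1, 1, 1, 1, 1])

```text
time_s: 14.05
tcp_pos: [0.5243, -0.1272, 0.058]
tool_rot: [-0.0, 0.998, -0.056, -0.0]
force: [0.3, 1.1, -0.8]
gripper_width: 0.0138
```

```bash
python3 -c "
from h import *
x,y=tray(0,-.135)
go(x,y,.0585,-6.4)
c=shot('wrist','w7.png',scale=1.5)
"
```

```text
t 14.05 tcp [ 0.5243 -0.1272  0.058 ] psi -6.42 tilt 0.01 w 0.0138 F [ 0.3  1.1 -0.8]
twist first -0.02 then travel mm [-0.4 17.6 -0.5]
```

View pics/w7.png

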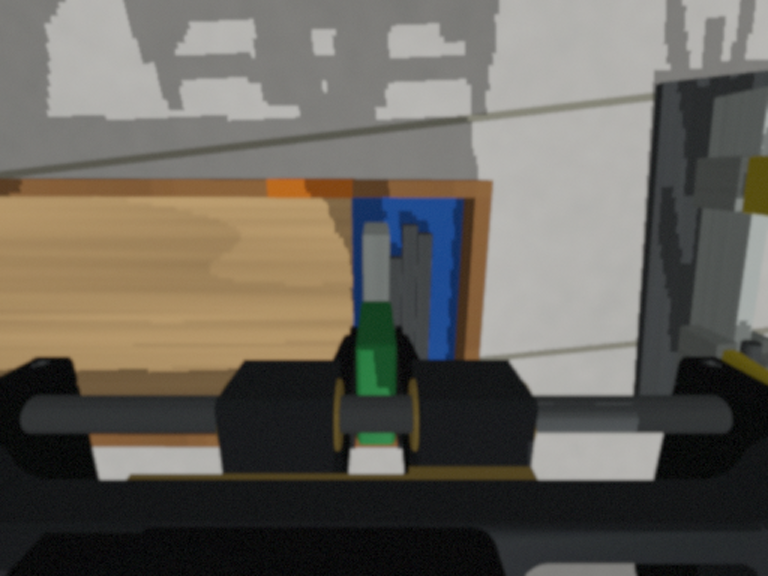

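Call:
servo_tool([
  [0, 3, 0],
  [0, 3, 0],
  [0, 3, 0],
  [0, 3, 0],
  [0, 2, 0],
], twist=[0, 0, 0, 0, 0], gripper=[1, 1, 1, 1, 1])

```text
time_s: 14.6
tcp_pos: [0.5228, -0.141, 0.058]
tool_rot: [0.0, 0.998, -0.056, -0.0]
force: [0.8, 1.1, -2.4]
gripper_width: 0.0141
```

Call:
servo_tool([
  [0, 1, 0],
  [0, 0.5, 0],
  [0, 0.5, 0],
  [0, 0.5, 0],
  [0, 0.5, 0],
], twist=[0, 0, 0, 0, 0], gripper=[1, 1, 1, 1, 1])

```text
time_s: 15.1
tcp_pos: [0.5225, -0.1437, 0.058]
tool_rot: [-0.0, 0.998, -0.056, -0.0]
force: [-0.6, 1.3, -1.4]
gripper_width: 0.0138
```

Call:
servo_tool([
  [0, 0.5, 0],
  [0, 0.5, 0],
  [0, 0.5, 0],
  [0, 0, 0],
  [0, 0, 0],
], twist=[0, 0, 0, 0, 0], gripper=[1, 1, 1, 1, 1])

```text
time_s: 15.6
tcp_pos: [0.5225, -0.144, 0.0581]
tool_rot: [-0.001, 0.998, -0.056, 0.0]
force: [1.2, 5.6, -1.2]
gripper_width: 0.0136
```

```bash
python3 -c "
from h import *
x,y=tray(0,-.135)
go(x,y,.0585,-6.4)
c=shot('wrist','w8.png',scale=1.5)
"
```

```text
t 15.6 tcp [ 0.5225 -0.144   0.0581] psi -6.47 tilt 0.16 w 0.0136 F [ 1.2  5.6 -1.2]
twist first -0.07 then travel mm [-0.5  0.7 -0.4]
```

View pics/w8.png

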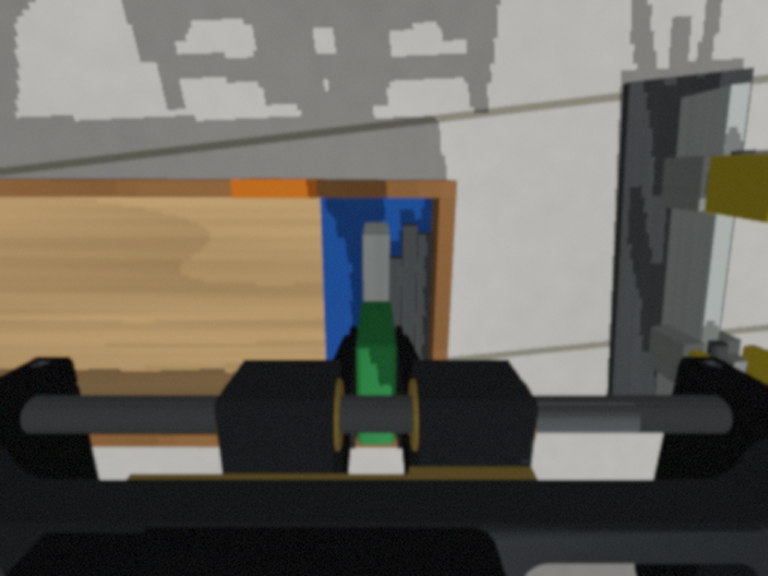

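Call:
servo_tool([
  [0, -3, 0],
  [0, -6, 0],
  [0, -6, 0],
  [0, 0, -20],
  [0, 0, -40],
], twist=[0, 0, 0, 0, 0], gripper=[1, 1, 1, 1, 1])

```text
time_s: 16.15
tcp_pos: [0.521, -0.129, 0.1147]
tool_rot: [-0.001, 0.998, -0.056, -0.004]
force: [1.4, -0.6, -0.9]
gripper_width: 0.0137
```

Call:
servo_tool([
  [0, 0, -40],
  [0, 0, -10],
  [0, -40, 0],
  [0, -40, 0],
  [0, -40, 0],
], twist=[0, 0, 0, 0, 0], gripper=[1, 1, 1, 1, 1])

```text
time_s: 16.65
tcp_pos: [0.5369, -0.01, 0.1671]
tool_rot: [0.0, 0.998, -0.057, -0.0]
force: [0.9, 0.4, -1.8]
gripper_width: 0.0133
```

Call:
servo_tool([
  [0, -40, 0],
  [0, -40, 0],
  [0, -40, 0],
  [0, -40, 0],
  [0, -40, 0],
], twist=[0, 0, 0, 0, 0], gripper=[1, 1, 1, 1, 1])

```text
time_s: 17.15
tcp_pos: [0.5591, 0.1892, 0.1667]
tool_rot: [0.001, 0.998, -0.056, -0.001]
force: [0.7, -0.1, -1.1]
gripper_width: 0.0139
```

```bash
python3 -c "
from h import *
go(.5086,.2956,.12,-9.33)
c=shot('wrist','w9.png',scale=1.5)
"
```

```text
t 17.15 tcp [0.5591 0.1892 0.1667] psi -6.41 tilt 0.09 w 0.0139 F [ 0.7 -0.1 -1.1]
twist first 2.92 then travel mm [-67.1 -96.8  46.7]
```

View pics/w9.png

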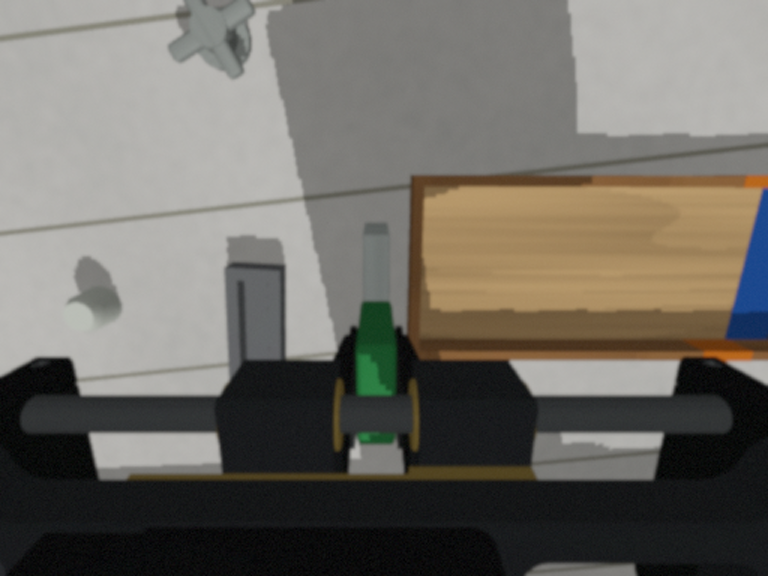

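Call:
servo_tool([
  [0, 0, 0],
  [-22, -32, 0],
  [-22, -32, 0],
  [-22, -32, 0],
  [0, 0, 0],
], twist=[2.9, 0, 0, 0, 0], gripper=[1, 1, 1, 1, 1])

```text
time_s: 17.7
tcp_pos: [0.5078, 0.2959, 0.1667]
tool_rot: [0.0, 0.997, -0.079, -0.001]
force: [0.1, -0.5, -1.1]
gripper_width: 0.0139
```

Call:
servo_tool([
  [0, 0, 25],
  [0, 0, 25],
  [0, 0, 0],
  [0, 0, 0],
  [0, 0, 0],
], twist=[0, 0, 0, 0, 0], gripper=[1, 1, 1, 1, 1])

```text
time_s: 18.2
tcp_pos: [0.5113, 0.293, 0.1194]
tool_rot: [-0.0, 0.997, -0.082, 0.001]
force: [-0.6, 0.7, -1.1]
gripper_width: 0.0135
```

```bash
python3 -c "
from h import *
go(.5086,.2956,.0577,-9.33)
c=shot('scene','s9.png',(300,170,480,300),4)
c=shot('top','t9.png',(185,178,335,258),5)
"
```

```text
t 18.2 tcp [0.5113 0.293  0.1194] psi -9.35 tilt 0.12 w 0.0135 F [-0.6  0.7 -1.1]
twist first -0.02 then travel mm [-3.1 -2.1 61.7]
```

View pics/s9.png

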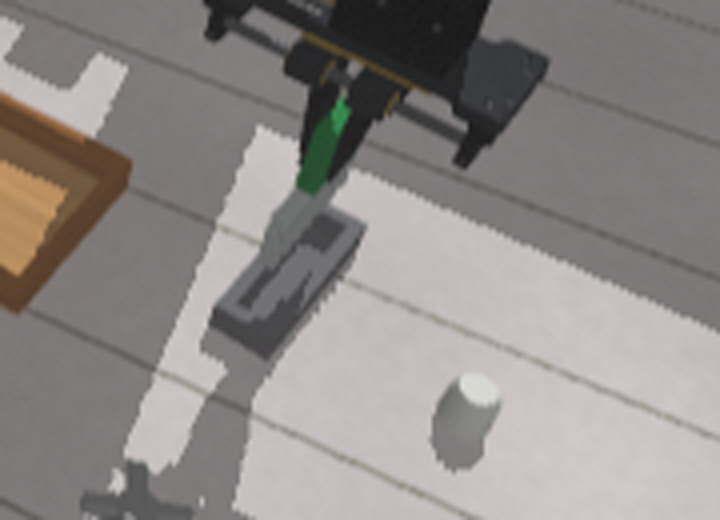

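View pics/t9.png

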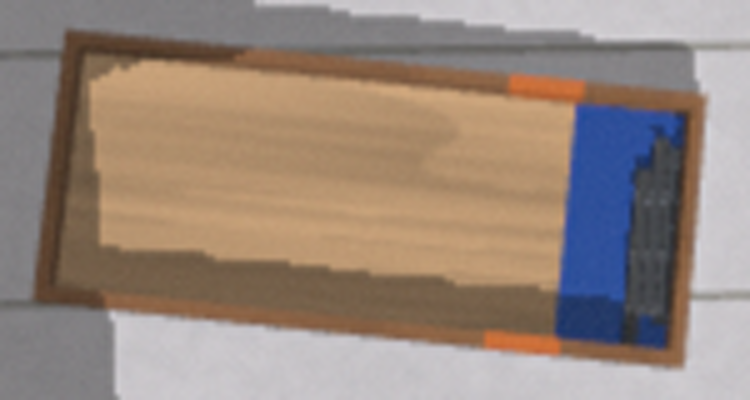

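Call:
servo_tool([
  [-3, -2, 0],
  [0, 0, 15],
  [0, 0, 0],
  [0, 0, 0],
  [0, 0, 0],
], twist=[0, 0, 0, 0, 0], gripper=[1, 1, 1, 1, 1])

```text
time_s: 18.8
tcp_pos: [0.5076, 0.2955, 0.1028]
tool_rot: [0.0, 0.997, -0.081, -0.0]
force: [-0.1, 0.2, -1.7]
gripper_width: 0.0141
```

```bash
python3 -c "
from h import *
go(.5086,.2956,.0577,-9.33)
"
```

```text
t 18.8 tcp [0.5076 0.2955 0.1028] psi -9.32 tilt 0.02 w 0.0141 F [-0.1  0.2 -1.7]
twist first 0.01 then travel mm [ 1.  -0.3 45.1]
```

Call:
servo_tool([
  [1, 0, 10],
  [0, 0, 10],
  [0, 0, 10],
  [0, 0, 8],
  [0, 0, 4],
], twist=[0, 0, 0, 0, 0], gripper=[1, 1, 1, 1, 1])

```text
time_s: 19.3
tcp_pos: [0.5077, 0.295, 0.0593]
tool_rot: [0.001, 0.997, -0.081, -0.001]
force: [-1.2, -0.0, -1.6]
gripper_width: 0.0137
```

Call:
servo_tool([
  [0, 0, 1.5],
  [0, 0, 0],
  [0, 0, 0],
  [0, 0, 0],
  [0, 0, 0],
], twist=[0, 0, 0, 0, 0], gripper=[1, 1, 1, 1, 1])

```text
time_s: 19.8
tcp_pos: [0.5089, 0.2955, 0.06]
tool_rot: [-0.0, 0.997, -0.081, 0.0]
force: [0.2, -0.8, -1.3]
gripper_width: 0.0139
```

Call:
servo_tool([
  [0, 0, 1.5],
  [0, 0, 0.5],
  [0, 0, 0.3],
  [0, 0, 0],
  [0, 0, 0],
], twist=[0, 0, 0, 0, 0], gripper=[1, 1, 1, 1, 1])

```text
time_s: 20.3
tcp_pos: [0.5087, 0.2954, 0.0577]
tool_rot: [-0.0, 0.997, -0.081, 0.0]
force: [-1.2, -0.4, 2.1]
gripper_width: 0.0139
```

Call:
servo_tool([
  [0, 0, 0],
  [0, 0, 0],
  [0, 0, 0],
  [0, 0, 0],
  [0, 0, 0],
], twist=[0, 0, 0, 0, 0], gripper=[0.5, 0.3, 0, 0, 0])

```text
time_s: 20.8
tcp_pos: [0.5086, 0.2953, 0.0572]
tool_rot: [-0.0, 0.997, -0.081, -0.0]
force: [-1.1, 0.7, 0.3]
gripper_width: 0.0457
```

Call:
servo_tool([
  [0, 0, 0],
  [0, 0, -20],
  [0, 0, -40],
  [0, 0, -40],
  [0, 0, -40],
], twist=[0, 0, 0, 0, 0], gripper=[0, 0, 0, 0, 0])

```text
time_s: 21.3
tcp_pos: [0.5083, 0.2952, 0.1985]
tool_rot: [0.0, 0.997, -0.081, -0.0]
force: [0.3, 0.2, 0.9]
gripper_width: 0.0472
```

```bash
python3 -c "
from h import *
go(.5755,-.3105,.17,-0.4)
c=shot('scene','s10.png',(300,170,480,300),4)
c=shot('wrist','w10.png',scale=1.5)
"
```

```text
t 21.3 tcp [0.5083 0.2952 0.1985] psi -9.33 tilt 0.02 w 0.0472 F [0.3 0.2 0.9]
twist first -8.93 then travel mm [ 71.4 605.2  28.5]
```

View pics/s10.png

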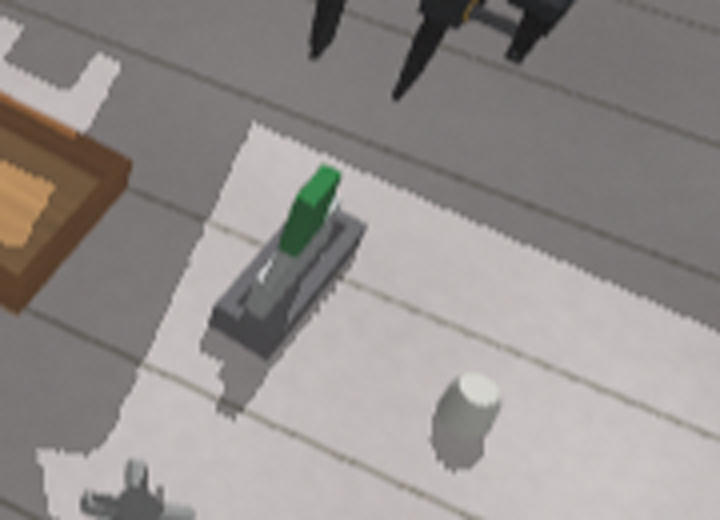

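View pics/w10.png

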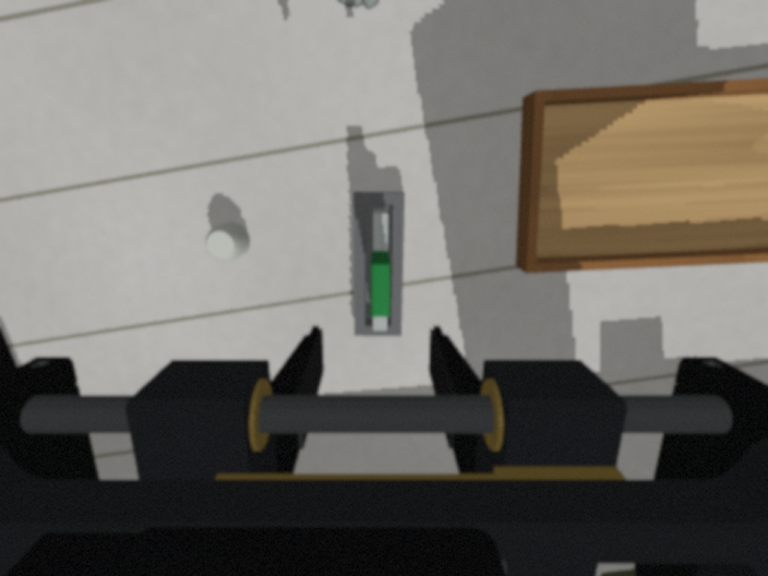

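Call:
servo_tool([
  [0, 0, 0],
  [0, 0, 0],
  [5, 44, 0],
  [5, 44, 0],
  [5, 44, 0],
], twist=[-4.5, -4.4, 0, 0, 0], gripper=[-0.5, -0.5, -0.5, -0.5, -0.5])

```text
time_s: 21.9
tcp_pos: [0.5222, 0.1621, 0.1965]
tool_rot: [0.0, 1.0, -0.003, -0.0]
force: [0.8, -0.2, -0.7]
gripper_width: 0.0711
```

Call:
servo_tool([
  [5, 44, 0],
  [5, 44, 0],
  [5, 44, 0],
  [5, 44, 0],
  [5, 44, 0],
], twist=[0, 0, 0, 0, 0], gripper=[-0.5, -0.5, -0.5, -0.5, -0.5])

```text
time_s: 22.4
tcp_pos: [0.5456, -0.0587, 0.1967]
tool_rot: [-0.0, 1.0, -0.004, -0.0]
force: [0.8, 0.1, 0.1]
gripper_width: 0.0712
```

Call:
servo_tool([
  [5, 44, 0],
  [5, 44, 0],
  [5, 44, 0],
  [5, 44, 0],
  [5, 44, 0],
], twist=[0, 0, 0, 0, 0], gripper=[-0.5, -0.5, -0.5, -0.5, -0.5])

```text
time_s: 22.9
tcp_pos: [0.569, -0.2789, 0.1965]
tool_rot: [-0.0, 1.0, -0.004, -0.0]
force: [0.4, -0.1, 0.6]
gripper_width: 0.0713
```

Call:
servo_tool([
  [0, 0, 0],
  [0, 0, 0],
  [0, 0, 0],
  [0, 0, 0],
  [0, 0, 0],
], twist=[0, 0, 0, 0, 0], gripper=[-0.5, -0.5, -0.5, -0.5, -0.5])

```text
time_s: 23.4
tcp_pos: [0.5695, -0.2758, 0.1974]
tool_rot: [-0.0, 1.0, -0.003, 0.0]
force: [0.0, 0.3, -0.3]
gripper_width: 0.071
```

```bash
python3 -c "
from h import *
go(.5755,-.3105,.1,-0.4)
c=shot('wrist','w11.png',scale=1.5)
print(np.array(proj(c,(.5755,-.3105,.04)))*1.5,np.array(proj(c,(.5755,-.3105,.08)))*1.5)
"
```

```text
t 23.4 tcp [ 0.5695 -0.2758  0.1974] psi -0.33 tilt 0.01 w 0.071 F [ 0.   0.3 -0.3]
twist first 0.07 then travel mm [ 6.2 34.6 97.4]
[418.40409934 262.22155995] [423.9907754  274.00714506]
```

View pics/w11.png

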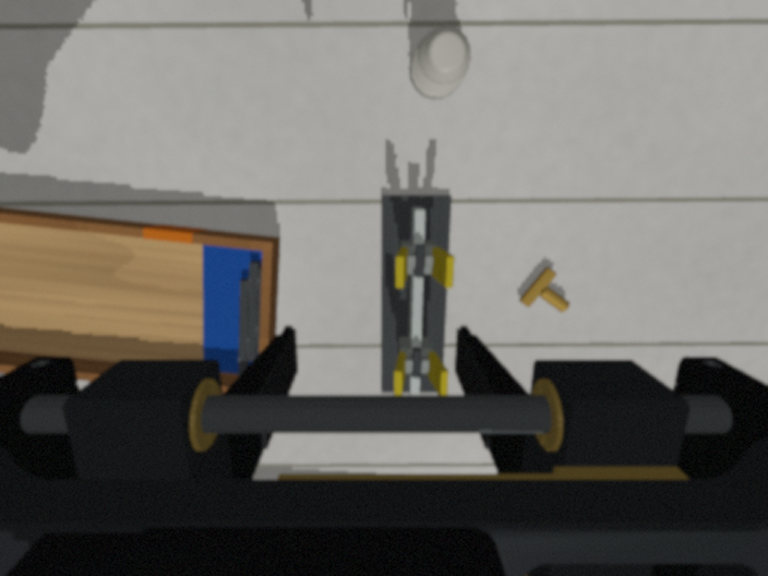

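Call:
servo_tool([
  [3, 17, 0],
  [3, 18, 0],
  [0, 0, 35],
  [0, 0, 35],
  [0, 0, 20],
], twist=[0, 0, 0, 0, 0], gripper=[-0.5, -0.5, -0.5, -0.5, -0.5])

```text
time_s: 23.95
tcp_pos: [0.5738, -0.3132, 0.1038]
tool_rot: [-0.001, 1.0, -0.004, -0.002]
force: [-1.5, 0.4, 0.3]
gripper_width: 0.0711
```

Call:
servo_tool([
  [0, 0, 0],
  [0, 0, 0],
  [0, 0, 0],
  [0, 0, 0],
  [0, 0, 0],
], twist=[0, 0, 0, 0, 0], gripper=[-0.5, -0.5, -0.5, -0.5, -0.5])

```text
time_s: 24.45
tcp_pos: [0.5759, -0.3127, 0.109]
tool_rot: [0.001, 1.0, -0.004, 0.001]
force: [0.2, -0.4, -0.6]
gripper_width: 0.0709
```

```bash
python3 -c "
from h import *
go(.5755,-.3105,.0475,-0.4)
c=shot('wrist','w12.png',scale=1.5)
print(np.array(proj(c,(.5755,-.3105,.04)))*1.5,np.array(proj(c,(.5755,-.3105,.08)))*1.5)
"
```

```text
t 24.45 tcp [ 0.5759 -0.3127  0.109 ] psi -0.42 tilt 0.15 w 0.0709 F [ 0.2 -0.4 -0.6]
twist first -0.02 then travel mm [-0.4 -2.2 61.5]
[372.22862678 303.71487083] [371.75159658 327.4856045 ]
```

View pics/w12.png

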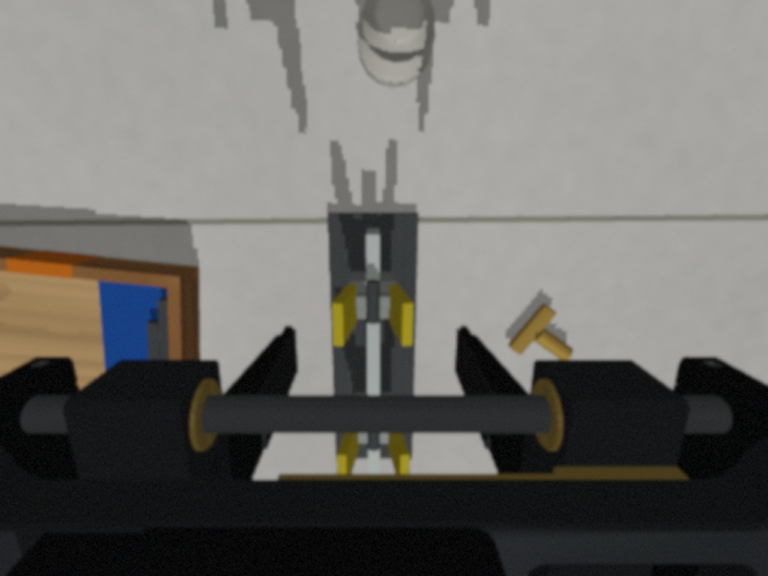

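Call:
servo_tool([
  [0, -2, 20],
  [0, 0, 20],
  [0, 0, 15],
  [0, 0, 6],
  [0, 0, 0],
], twist=[0, 0, 0, 0, 0], gripper=[-0.5, -0.5, -0.5, -0.5, -0.5])

```text
time_s: 25.0
tcp_pos: [0.5745, -0.3098, 0.0452]
tool_rot: [-0.001, 1.0, -0.004, -0.001]
force: [-0.3, -0.7, 1.4]
gripper_width: 0.0718
```

Call:
servo_tool([
  [0, 0, 0],
  [0, 0, 0],
  [0, 0, 0],
  [0, 0, 0],
  [0, 0, 0],
], twist=[0, 0, 0, 0, 0], gripper=[-0.5, -0.5, -0.5, -0.5, -0.5])

```text
time_s: 25.5
tcp_pos: [0.5753, -0.3103, 0.0467]
tool_rot: [0.0, 1.0, -0.004, 0.0]
force: [-0.2, 0.7, 1.4]
gripper_width: 0.0713
```

```bash
python3 -c "
from h import *
go(.5755,-.3105,.0475,-0.4)
c=shot('wrist','w13.png',scale=1.5)
"
```

```text
t 25.5 tcp [ 0.5753 -0.3103  0.0467] psi -0.43 tilt 0.03 w 0.0713 F [-0.2  0.7  1.4]
twist first -0.03 then travel mm [ 0.2  0.2 -0.8]
```

View pics/w13.png

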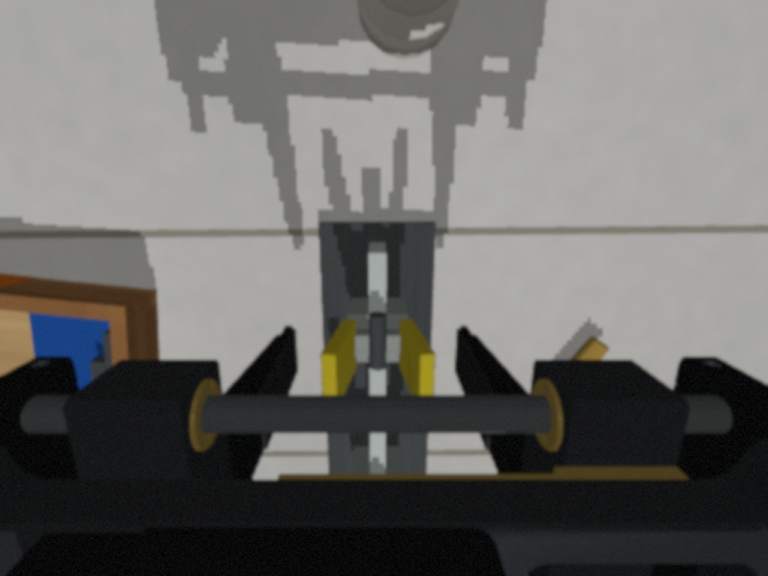

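Call:
servo_tool([
  [0, 0, 0],
  [0, 0, 0],
  [0, 0, 0],
  [0, 0, 0],
  [0, 0, 0],
], twist=[0, 0, 0, 0, 0], gripper=[1, 1, 1, 1, 1])

```text
time_s: 26.05
tcp_pos: [0.5752, -0.3104, 0.0464]
tool_rot: [0.0, 1.0, -0.004, 0.0]
force: [-0.6, -0.9, 4.3]
gripper_width: 0.0369
```

Call:
servo_tool([
  [0, 0, 0],
  [0, 0, 0],
  [0, 0, 0],
  [0, 0, 0],
  [0, 0, 0],
], twist=[0, 0, 0, 0, 0], gripper=[1, 1, 1, 1, 1])

```text
time_s: 26.55
tcp_pos: [0.5758, -0.3106, 0.0478]
tool_rot: [0.0, 1.0, -0.004, 0.001]
force: [-1.6, 1.0, 6.3]
gripper_width: 0.0296
```

```bash
python3 -c "
from h import *
go(.5755,-.3105,.0475,-0.4)
c=shot('wrist','w14.png',scale=1.5)
"
```

```text
t 26.55 tcp [ 0.5758 -0.3106  0.0478] psi -0.43 tilt 0.1 w 0.0296 F [-1.6  1.   6.3]
twist first -0.03 then travel mm [-0.3 -0.1  0.3]
```

View pics/w14.png

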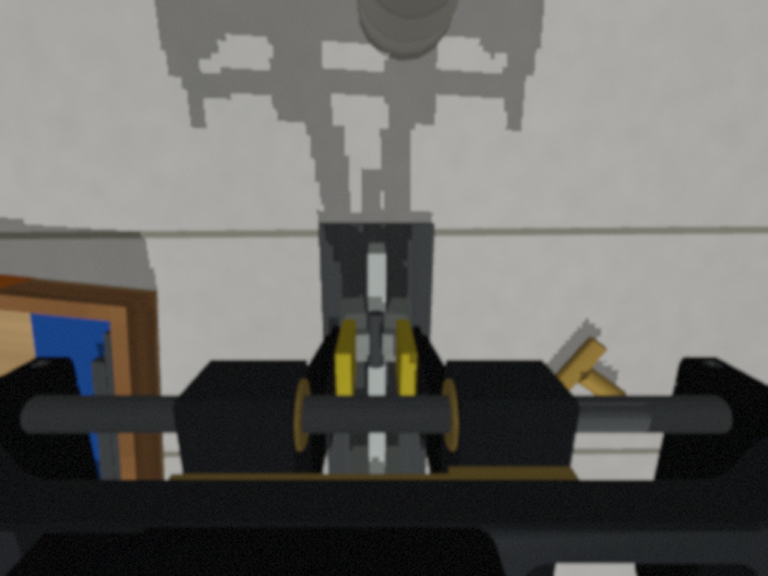

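Call:
servo_tool([
  [0, 0, -4],
  [0, 0, -15],
  [0, 0, -30],
  [0, 0, -35],
  [0, 0, -20],
], twist=[0, 0, 0, 0, 0], gripper=[1, 1, 1, 1, 1])

```text
time_s: 27.1
tcp_pos: [0.5762, -0.3108, 0.1544]
tool_rot: [0.001, 1.0, -0.004, 0.002]
force: [1.1, 0.3, -0.5]
gripper_width: 0.0297
```

```bash
python3 -c "
from h import *
x,y=tray(.069,-.087)
go(x,y,.15,83.6)
print(tray(-.069,-.087))
c=shot('scene','s14.png',(100,90,300,240),4)
"
```

```text
t 27.1 tcp [ 0.5762 -0.3108  0.1544] psi -0.43 tilt 0.25 w 0.0297 F [ 1.1  0.3 -0.5]
twist first -84.03 then travel mm [207.   -3.5   4.4]
[ 0.45873222 -0.08926645]
```

View pics/s14.png

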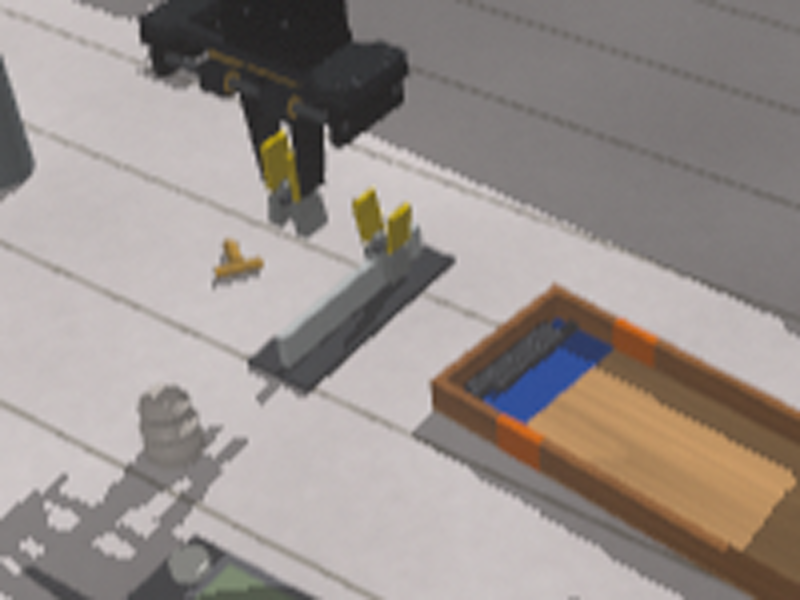

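Call:
servo_tool([
  [0, 0, 0],
  [0, 0, 0],
  [0, 0, 0],
  [0, 0, 0],
  [0, 0, 0],
], twist=[-8.4, -8.4, -8.4, -8.4, -8.4], gripper=[1, 1, 1, 1, 1])

```text
time_s: 27.65
tcp_pos: [0.5747, -0.3099, 0.1497]
tool_rot: [-0.0, 0.934, 0.358, -0.0]
force: [-0.6, 0.9, 0.1]
gripper_width: 0.0297
```

Call:
servo_tool([
  [0, 0, 0],
  [0, 0, 0],
  [0, 0, 0],
  [0, 0, 0],
  [0, 0, 0],
], twist=[-8.4, -8.4, -8.4, -8.4, -8.4], gripper=[1, 1, 1, 1, 1])

```text
time_s: 28.15
tcp_pos: [0.5747, -0.3098, 0.1497]
tool_rot: [-0.001, 0.744, 0.669, -0.0]
force: [-1.2, 0.7, -0.5]
gripper_width: 0.0299
```

Call:
servo_tool([
  [40, 0, 0],
  [40, 0, 0],
  [40, 0, 0],
  [40, 0, 0],
  [40, 0, 0],
], twist=[0, 0, 0, 0, 0], gripper=[1, 1, 1, 1, 1])

```text
time_s: 28.65
tcp_pos: [0.5971, -0.1097, 0.1499]
tool_rot: [-0.0, 0.746, 0.666, -0.0]
force: [0.1, 0.1, -0.4]
gripper_width: 0.0297
```

Call:
servo_tool([
  [0, 0, 0],
  [0, 0, 0],
  [0, 0, 0],
  [0, 0, 0],
  [0, 0, 0],
], twist=[0, 0, 0, 0, 0], gripper=[1, 1, 1, 1, 1])

```text
time_s: 29.15
tcp_pos: [0.5974, -0.1125, 0.1502]
tool_rot: [-0.0, 0.746, 0.666, -0.0]
force: [-0.2, 0.1, -0.2]
gripper_width: 0.03
```

```bash
python3 -c "
from h import *
x,y=tray(.069,-.087)
go(x,y,.1,83.6)
c=shot('wrist','w15.png',scale=1.5)
for dy in(-.02,.02): print(np.array(proj(c,(*tray(.069,-.087+dy),.03)))*1.5)
"
```

```text
t 29.15 tcp [ 0.5974 -0.1125  0.1502] psi 83.48 tilt 0.01 w 0.03 F [-0.2  0.1 -0.2]
twist first -0.12 then travel mm [ 7.7 -2.4 50.2]
[372.33703552 297.73056486]
[372.12629154 244.12265693]
```

View pics/w15.png

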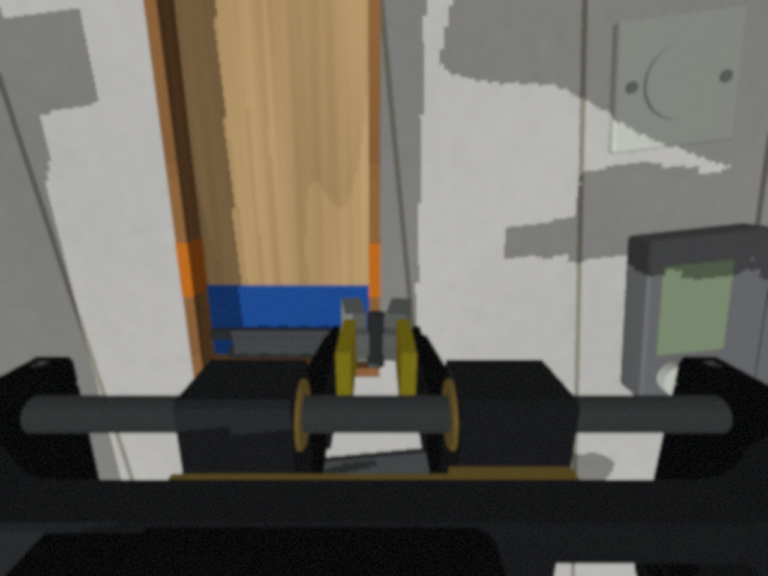

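Call:
servo_tool([
  [4, -1.5, 20],
  [4, 0, 20],
  [0, 0, 20],
  [0, 0, 7],
  [0, 0, 0],
], twist=[-0.1, 0, 0, 0, 0], gripper=[1, 1, 1, 1, 1])

```text
time_s: 29.7
tcp_pos: [0.5959, -0.1034, 0.0819]
tool_rot: [-0.001, 0.745, 0.667, -0.001]
force: [0.4, -0.1, -1.0]
gripper_width: 0.0294
```

Call:
servo_tool([
  [0, 0, 0],
  [0, 0, 0],
  [0, 0, 0],
  [0, 0, 0],
  [0, 0, 0],
], twist=[0, 0, 0, 0, 0], gripper=[1, 1, 1, 1, 1])

```text
time_s: 30.2
tcp_pos: [0.5971, -0.1033, 0.0837]
tool_rot: [0.0, 0.745, 0.667, 0.0]
force: [0.8, 0.2, -0.1]
gripper_width: 0.0299
```

```bash
python3 -c "
from h import *
x,y=tray(.069,-.087)
go(x,y,.042,83.6)
c=shot('wrist','w16.png',scale=1.5)
for dy in(-.02,.02): print(np.array(proj(c,(*tray(.069,-.087+dy),.03)))*1.5)
c=shot('scene','s16.png',(170,130,290,220),6)
"
```

```text
t 30.2 tcp [ 0.5971 -0.1033  0.0837] psi 83.68 tilt 0.04 w 0.0299 F [ 0.8  0.2 -0.1]
twist first 0.08 then travel mm [-1.4 -1.1 41.7]
[373.3373606  345.73865824]
[373.36100633 280.13727407]
```

View pics/w16.png

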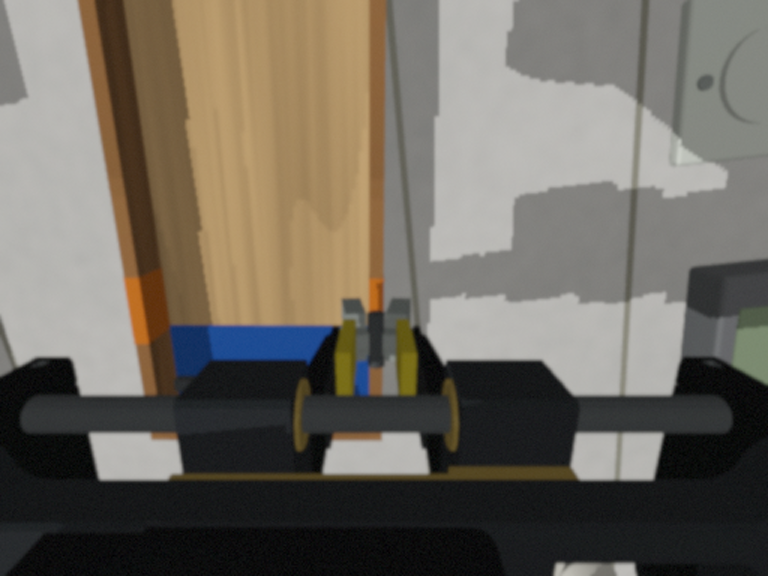

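View pics/s16.png

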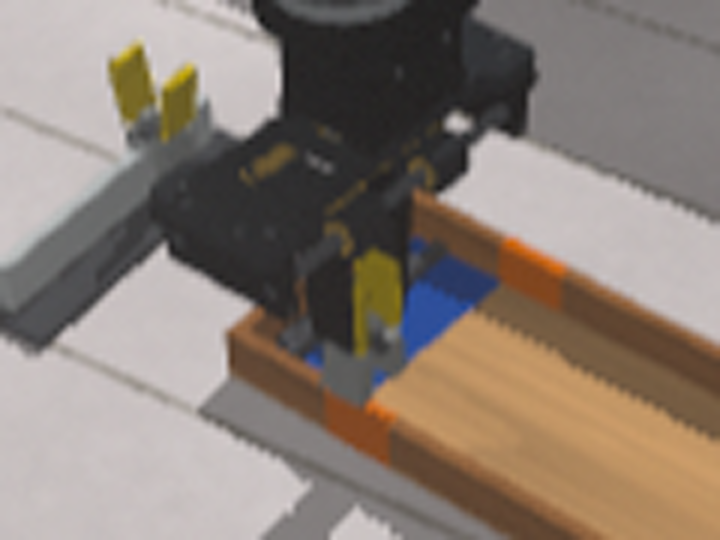

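Call:
servo_tool([
  [-1, 0, 8],
  [0, 0, 8],
  [0, 0, 8],
  [0, 0, 6],
  [0, 0, 0],
], twist=[0, 0, 0, 0, 0], gripper=[1, 1, 1, 1, 1])

```text
time_s: 30.8
tcp_pos: [0.5956, -0.104, 0.0514]
tool_rot: [-0.001, 0.745, 0.667, -0.001]
force: [0.8, 0.1, -1.3]
gripper_width: 0.0297
```

Call:
servo_tool([
  [0, 0, 3],
  [0, 0, 3],
  [0, 0, 1],
  [0, 0, 1],
  [0, 0, 0],
], twist=[0, 0, 0, 0, 0], gripper=[1, 1, 1, 1, 1])

```text
time_s: 31.3
tcp_pos: [0.5968, -0.1043, 0.0453]
tool_rot: [0.0, 0.745, 0.667, -0.0]
force: [0.1, 0.3, 0.3]
gripper_width: 0.0296
```

```bash
python3 -c "
from h import *
x,y=tray(.069,-.087)
go(x,y,.042,83.6)
"
```

```text
t 31.3 tcp [ 0.5968 -0.1043  0.0453] psi 83.67 tilt 0.0 w 0.0296 F [0.1 0.3 0.3]
twist first 0.07 then travel mm [-0.5 -0.9  3.3]
```

Continue down gently until contact is felt.

Call:
servo_tool([
  [0, 0, 1],
  [0, 0, 1],
  [0, 0, 0.5],
  [0, 0, 0],
  [0, 0, 0],
], twist=[0, 0, 0, 0, 0], gripper=[1, 1, 1, 1, 1])

```text
time_s: 31.8
tcp_pos: [0.5968, -0.1043, 0.0427]
tool_rot: [0.0, 0.745, 0.667, -0.0]
force: [-0.6, 0.8, 0.1]
gripper_width: 0.0298
```

Call:
servo_tool([
  [0, 0, 0.7],
  [0, 0, 0.6],
  [0, 0, 0.5],
  [0, 0, 0],
  [0, 0, 0],
], twist=[0, 0, 0, 0, 0], gripper=[1, 1, 1, 1, 1])

```text
time_s: 32.3
tcp_pos: [0.597, -0.1043, 0.0418]
tool_rot: [0.0, 0.745, 0.667, 0.0]
force: [-2.9, 0.5, 5.8]
gripper_width: 0.0298
```

Call:
servo_tool([
  [0, 0, 0.5],
  [0, 0, 0],
  [0, 0, 0],
  [0, 0, 0],
  [0, 0, 0],
], twist=[0, 0, 0, 0, 0], gripper=[1, 1, 0.4, 0.3, 0.2])

```text
time_s: 32.8
tcp_pos: [0.5971, -0.1044, 0.0406]
tool_rot: [0.0, 0.745, 0.667, 0.0]
force: [0.2, -0.7, 0.4]
gripper_width: 0.0363
```

Call:
servo_tool([
  [0, 0, 0],
  [0, 0, 0],
  [0, 0, 0],
  [0, 0, 0],
  [0, 0, 0],
], twist=[0, 0, 0, 0, 0], gripper=[0, -0.2, -0.3, -0.4, -0.4])

```text
time_s: 33.3
tcp_pos: [0.5967, -0.1043, 0.0403]
tool_rot: [-0.0, 0.745, 0.667, -0.0]
force: [0.3, 0.1, -0.5]
gripper_width: 0.0656
```

Call:
servo_tool([
  [0, 0, -20],
  [0, 0, -30],
  [0, 0, -30],
  [0, 0, -30],
  [0, 0, 0],
], twist=[0, 0, 0, 0, 0], gripper=[-0.4, -0.4, -0.4, -0.4, -0.4])

```text
time_s: 33.8
tcp_pos: [0.6, -0.1051, 0.1563]
tool_rot: [0.004, 0.745, 0.667, 0.003]
force: [0.6, -0.2, 0.6]
gripper_width: 0.0665
```

```bash
python3 -c "
from h import *
go(.4855,-.3105,.16,-0.4)
c=shot('wrist','w17.png',scale=1.5)
c=shot('scene','s17.png',(170,130,290,220),6)
"
```

```text
t 33.8 tcp [ 0.6    -0.1051  0.1563] psi 83.67 tilt 0.57 w 0.0665 F [ 0.6 -0.2  0.6]
twist first 84.07 then travel mm [-113.   206.2   -3.7]
```

View pics/w17.png

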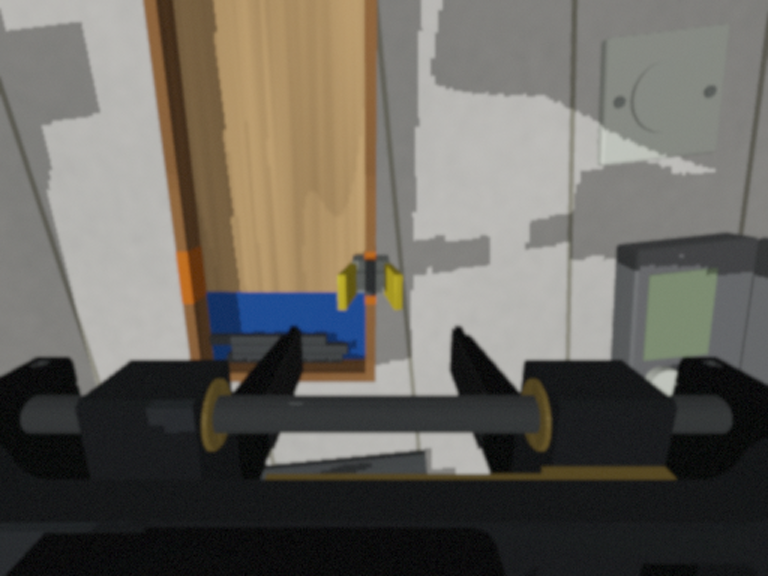

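View pics/s17.png

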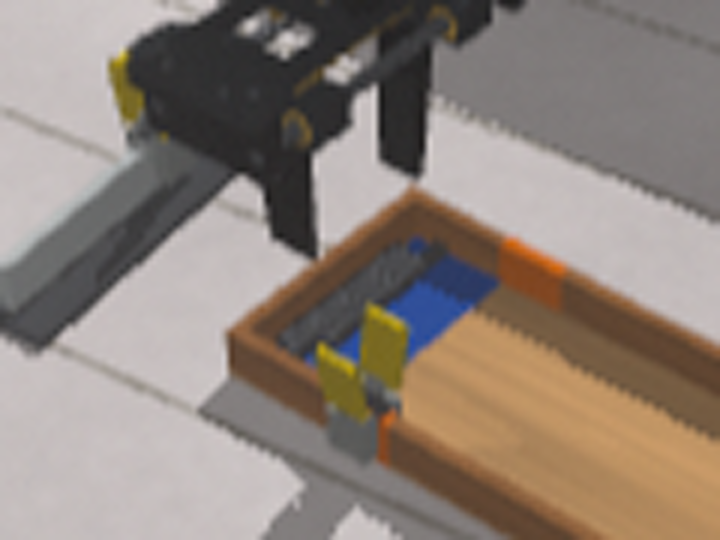

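Call:
servo_tool([
  [0, 0, 0],
  [0, 0, 0],
  [0, 0, 0],
  [0, 0, 0],
  [0, 0, 0],
], twist=[8.4, 8.4, 8.4, 8.4, 8.4], gripper=[-0.5, -0.5, -0.5, -0.5, -0.5])

```text
time_s: 34.4
tcp_pos: [0.5954, -0.1039, 0.1476]
tool_rot: [-0.001, 0.936, 0.353, -0.002]
force: [-0.4, -0.2, -0.0]
gripper_width: 0.0713
```

Call:
servo_tool([
  [0, 0, 0],
  [0, 0, 0],
  [0, 0, 0],
  [0, 0, 0],
  [0, 0, 0],
], twist=[8.4, 8.4, 8.4, 8.4, 8.4], gripper=[-0.5, -0.5, -0.5, -0.5, -0.5])

```text
time_s: 34.9
tcp_pos: [0.5954, -0.1039, 0.1476]
tool_rot: [-0.001, 1.0, -0.006, -0.002]
force: [0.1, -0.5, 0.1]
gripper_width: 0.0715
```

Call:
servo_tool([
  [-22, 41, 0],
  [-22, 41, 0],
  [-22, 41, 0],
  [-22, 41, 0],
  [-22, 41, 0],
], twist=[0, 0, 0, 0, 0], gripper=[-0.5, -0.5, -0.5, -0.5, -0.5])

```text
time_s: 35.4
tcp_pos: [0.4834, -0.3092, 0.1479]
tool_rot: [-0.001, 1.0, -0.003, -0.001]
force: [0.4, 0.4, -0.0]
gripper_width: 0.0717
```

Call:
servo_tool([
  [0, 0, 0],
  [0, 0, 0],
  [0, 0, 0],
  [0, 0, 0],
  [0, 0, 0],
], twist=[0, 0, 0, 0, 0], gripper=[-0.5, -0.5, -0.5, -0.5, -0.5])

```text
time_s: 35.9
tcp_pos: [0.4862, -0.3074, 0.1502]
tool_rot: [-0.0, 1.0, -0.002, -0.0]
force: [0.8, -1.0, 0.1]
gripper_width: 0.0713
```

```bash
python3 -c "
from h import *
go(.4855,-.3103,.11,-0.4)
c=shot('wrist','w18.png',scale=1.5)
print(np.array(proj(c,(.4855,-.3103,.04)))*1.5,np.array(proj(c,(.4855,-.3103,.08)))*1.5)
"
```

```text
t 35.9 tcp [ 0.4862 -0.3074  0.1502] psi -0.21 tilt 0.02 w 0.0713 F [ 0.8 -1.   0.1]
twist first 0.19 then travel mm [-0.7  2.9 40.2]
[380.03318035 285.80698692] [380.70384914 303.25759954]
```

View pics/w18.png

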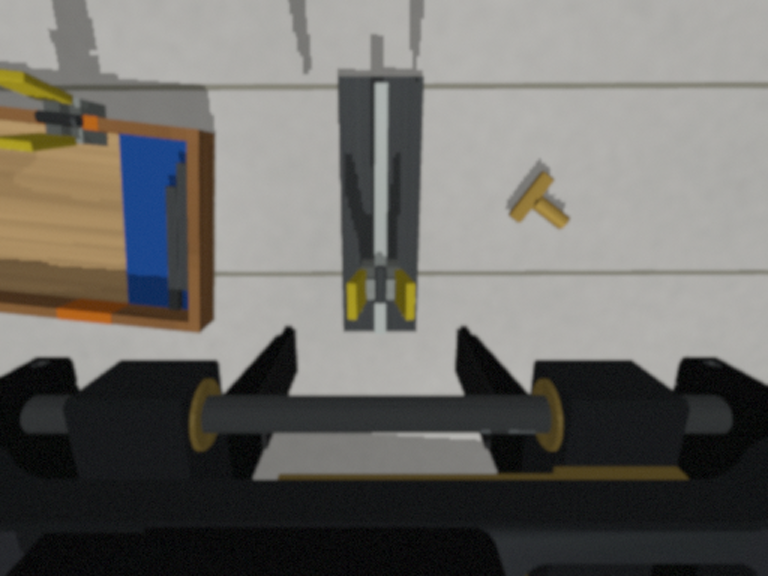

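Call:
servo_tool([
  [-0.5, 2.5, 30],
  [0, 0, 30],
  [0, 0, 25],
  [0, 0, 12],
  [0, 0, 0],
], twist=[0.2, 0, 0, 0, 0], gripper=[-0.5, -0.5, -0.5, -0.5, -0.5])

```text
time_s: 36.45
tcp_pos: [0.4841, -0.3098, 0.0515]
tool_rot: [-0.001, 1.0, -0.004, -0.002]
force: [0.3, 0.2, -0.0]
gripper_width: 0.0718
```

Call:
servo_tool([
  [0, 0, 0],
  [0, 0, 0],
  [0, 0, 0],
  [0, 0, 0],
  [0, 0, 0],
], twist=[0, 0, 0, 0, 0], gripper=[-0.5, -0.5, -0.5, -0.5, -0.5])

```text
time_s: 36.95
tcp_pos: [0.4854, -0.3114, 0.0541]
tool_rot: [0.0, 1.0, -0.005, 0.0]
force: [-0.1, 0.7, 0.6]
gripper_width: 0.0712
```

```bash
python3 -c "
from h import *
go(.4855,-.3103,.0475,-0.4)
c=shot('wrist','w19.png',scale=1.5)
"
```

```text
t 36.95 tcp [ 0.4854 -0.3114  0.0541] psi -0.53 tilt 0.06 w 0.0712 F [-0.1  0.7  0.6]
twist first -0.13 then travel mm [ 0.1 -1.1  6.6]
```

View pics/w19.png

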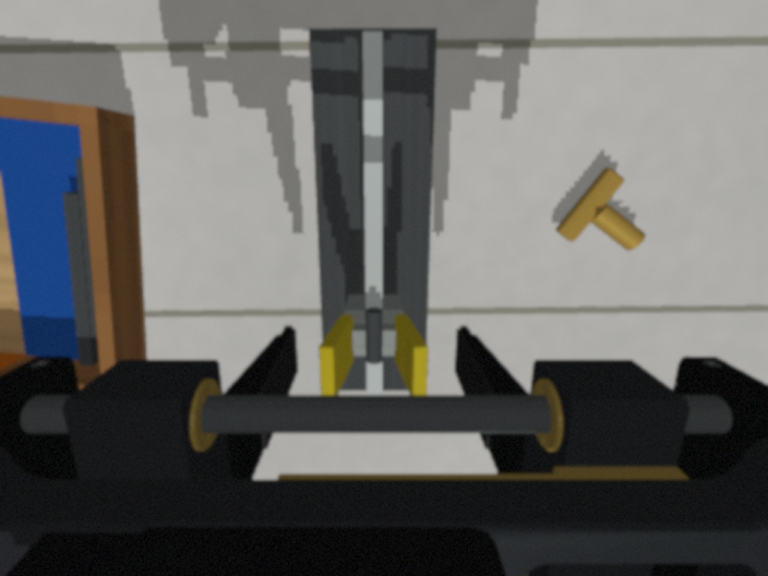

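Call:
servo_tool([
  [0, -1, 4],
  [0, 0, 2.5],
  [0, 0, 0],
  [0, 0, 0],
  [0, 0, 0],
], twist=[0, 0, 0, 0, 0], gripper=[-0.5, -0.5, 0, 0.3, 1])

```text
time_s: 37.5
tcp_pos: [0.4851, -0.3101, 0.0469]
tool_rot: [-0.0, 1.0, -0.005, 0.0]
force: [-0.7, 1.1, -0.1]
gripper_width: 0.0529
```

Call:
servo_tool([
  [0, 0, 0],
  [0, 0, 0],
  [0, 0, 0],
  [0, 0, 0],
  [0, 0, 0],
], twist=[0, 0, 0, 0, 0], gripper=[1, 1, 1, 1, 1])

```text
time_s: 38.0
tcp_pos: [0.4859, -0.3106, 0.0483]
tool_rot: [0.0, 1.0, -0.005, 0.001]
force: [-1.0, 1.3, 5.4]
gripper_width: 0.0297
```

```bash
python3 -c "
from h import *
go(.4855,-.3103,.0475,-0.4)
"
```

```text
t 38.0 tcp [ 0.4859 -0.3106  0.0483] psi -0.53 tilt 0.11 w 0.0297 F [-1.   1.3  5.4]
twist first -0.13 then travel mm [-0.4 -0.3  0.8]
```

Call:
servo_tool([
  [0, 0, -4],
  [0, 0, -15],
  [0, 0, -30],
  [0, 0, -35],
  [0, 0, -20],
], twist=[0, 0, 0, 0, 0], gripper=[1, 1, 1, 1, 1])

```text
time_s: 38.5
tcp_pos: [0.4861, -0.3109, 0.155]
tool_rot: [0.001, 1.0, -0.005, 0.002]
force: [1.1, -0.3, -0.2]
gripper_width: 0.0296
```

Call:
servo_tool([
  [0, 0, 0],
  [0, 0, 0],
  [0, 0, 0],
  [0, 0, 0],
  [0, 0, 0],
], twist=[-8.4, -8.4, -8.4, -8.4, -8.4], gripper=[1, 1, 1, 1, 1])

```text
time_s: 39.0
tcp_pos: [0.4851, -0.3101, 0.1518]
tool_rot: [0.0, 0.934, 0.357, 0.0]
force: [0.8, 0.6, -1.0]
gripper_width: 0.0297
```

Call:
servo_tool([
  [0, 0, 0],
  [0, 0, 0],
  [0, 0, 0],
  [0, 0, 0],
  [0, 0, 0],
], twist=[-8.4, -8.4, -8.4, -8.4, -8.4], gripper=[1, 1, 1, 1, 1])

```text
time_s: 39.5
tcp_pos: [0.4851, -0.3101, 0.1517]
tool_rot: [0.0, 0.744, 0.668, 0.0]
force: [-0.8, 0.8, -0.4]
gripper_width: 0.0298
```

```bash
python3 -c "
from h import *
x,y=tray(-.069,-.087)
go(x,y,.15,83.65)
"
```

```text
t 39.5 tcp [ 0.4851 -0.3101  0.1517] psi 83.82 tilt 0.02 w 0.0298 F [-0.8  0.8 -0.4]
twist first 0.17 then travel mm [216.6 -50.6   1.7]
```

Call:
servo_tool([
  [43, -10, 0],
  [43, -10, 0],
  [43, -10, 0],
  [43, -10, 0],
  [43, -10, 0],
], twist=[0, 0, 0, 0, 0], gripper=[1, 1, 1, 1, 1])

```text
time_s: 40.0
tcp_pos: [0.4594, -0.0894, 0.1518]
tool_rot: [0.0, 0.746, 0.665, 0.0]
force: [1.1, 0.2, 0.0]
gripper_width: 0.0297
```

Call:
servo_tool([
  [0, 0, 20],
  [0, 0, 20],
  [0, 0, 15],
  [0, 0, 0],
  [0, 0, 0],
], twist=[0, 0, 0, 0, 0], gripper=[1, 1, 1, 1, 1])

```text
time_s: 40.5
tcp_pos: [0.46, -0.0909, 0.0966]
tool_rot: [0.0, 0.746, 0.666, 0.0]
force: [0.0, -0.5, -0.4]
gripper_width: 0.0297
```

```bash
python3 -c "
from h import *
x,y=tray(-.069,-.087)
go(x,y,.042,83.65)
c=shot('wrist','w20.png',scale=1.5)
for dy in(-.02,.02): print(np.array(proj(c,(*tray(-.069,-.087+dy),.03)))*1.5)
"
```

```text
t 40.5 tcp [ 0.46   -0.0909  0.0966] psi 83.47 tilt 0.02 w 0.0297 F [ 0.  -0.5 -0.4]
twist first -0.18 then travel mm [ 1.5 -1.4 54.6]
[373.08468984 332.84719683]
[372.85482911 269.80293982]
```

View pics/w20.png

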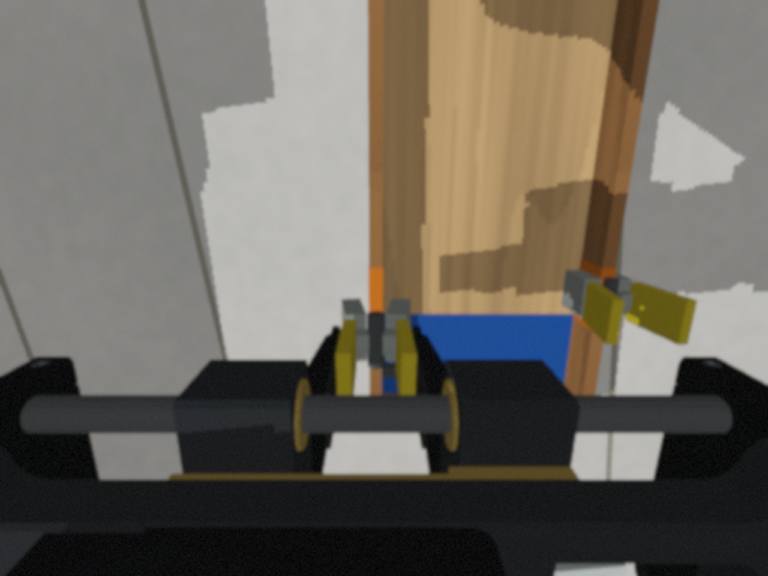

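Call:
servo_tool([
  [1.5, 0, 12],
  [0, 0, 10],
  [0, 0, 10],
  [0, 0, 10],
  [0, 0, 6],
], twist=[-0.1, 0, 0, 0, 0], gripper=[1, 1, 1, 1, 1])

```text
time_s: 41.05
tcp_pos: [0.4592, -0.0891, 0.0463]
tool_rot: [-0.001, 0.746, 0.666, -0.001]
force: [0.5, -0.7, -0.1]
gripper_width: 0.0295
```

Call:
servo_tool([
  [0, 0, 1],
  [0, 0, 1],
  [0, 0, 0],
  [0, 0, 0],
  [0, 0, 0],
], twist=[0, 0, 0, 0, 0], gripper=[1, 1, 1, 1, 1])

```text
time_s: 41.55
tcp_pos: [0.4604, -0.0895, 0.0464]
tool_rot: [0.0, 0.746, 0.666, 0.0]
force: [-0.9, -0.2, -0.9]
gripper_width: 0.0293
```

```bash
python3 -c "
from h import *
x,y=tray(-.069,-.087)
go(x,y,.042,83.65)
"
```

```text
t 41.55 tcp [ 0.4604 -0.0895  0.0464] psi 83.57 tilt 0.05 w 0.0293 F [-0.9 -0.2 -0.9]
twist first -0.08 then travel mm [ 0.  -1.7  4.4]
```

Call:
servo_tool([
  [0, 0, 1.5],
  [0, 0, 1],
  [0, 0, 1],
  [0, 0, 0],
  [0, 0, 0],
], twist=[0, 0, 0, 0, 0], gripper=[1, 1, 1, 1, 1])

```text
time_s: 42.05
tcp_pos: [0.4601, -0.0894, 0.0425]
tool_rot: [-0.0, 0.746, 0.666, 0.0]
force: [-0.6, 0.3, 0.4]
gripper_width: 0.0299
```

Call:
servo_tool([
  [0, 0, 0.7],
  [0, 0, 0.5],
  [0, 0, 0.3],
  [0, 0, 0],
  [0, 0, 0],
], twist=[0, 0, 0, 0, 0], gripper=[1, 1, 1, 1, 1])

```text
time_s: 42.55
tcp_pos: [0.4601, -0.0894, 0.0422]
tool_rot: [-0.0, 0.746, 0.666, -0.0]
force: [-4.4, 2.0, 9.6]
gripper_width: 0.0294
```

Seated against the rim top; release.

Call:
servo_tool([
  [0, 0, 0],
  [0, 0, 0],
  [0, 0, 0],
  [0, 0, 0],
  [0, 0, 0],
], twist=[0, 0, 0, 0, 0], gripper=[1, 1, 0.4, 0.3, 0.2])

```text
time_s: 43.05
tcp_pos: [0.4602, -0.0894, 0.0412]
tool_rot: [0.0, 0.746, 0.666, 0.0]
force: [0.3, -0.7, -0.0]
gripper_width: 0.0361
```

Call:
servo_tool([
  [0, 0, 0],
  [0, 0, 0],
  [0, 0, 0],
  [0, 0, 0],
  [0, 0, 0],
], twist=[0, 0, 0, 0, 0], gripper=[0, -0.2, -0.3, -0.4, -0.4])

```text
time_s: 43.55
tcp_pos: [0.46, -0.0894, 0.0409]
tool_rot: [-0.0, 0.746, 0.666, -0.0]
force: [0.2, 1.1, 0.2]
gripper_width: 0.0658
```

Call:
servo_tool([
  [0, 0, -20],
  [0, 0, -40],
  [0, 0, -50],
  [0, 0, -40],
  [0, 0, 0],
], twist=[0, 0, 0, 0, 0], gripper=[-0.4, -0.4, -0.4, -0.4, -0.4])

```text
time_s: 44.05
tcp_pos: [0.4639, -0.0906, 0.1986]
tool_rot: [0.006, 0.746, 0.666, 0.003]
force: [1.1, 0.5, 0.7]
gripper_width: 0.0661
```

Call:
servo_tool([
  [-45, 0, 0],
  [-45, 0, 0],
  [-45, 0, 0],
  [-45, 0, 0],
  [-45, 0, 0],
], twist=[0, 0, 0, 0, 0], gripper=[-0.4, -0.4, -0.4, -0.4, -0.4])

```text
time_s: 44.55
tcp_pos: [0.434, -0.3144, 0.1898]
tool_rot: [-0.001, 0.746, 0.666, 0.0]
force: [0.7, 0.4, -0.3]
gripper_width: 0.0668
```

Call:
servo_tool([
  [-45, 0, 0],
  [-45, 0, 0],
  [-45, 0, 0],
  [0, 0, 0],
  [0, 0, 0],
], twist=[0, 0, 0, 0, 0], gripper=[-0.4, -0.4, -0.4, -0.4, -0.4])

```text
time_s: 45.05
tcp_pos: [0.419, -0.4472, 0.1894]
tool_rot: [-0.001, 0.746, 0.666, 0.0]
force: [-0.6, 0.8, -0.2]
gripper_width: 0.0669
```

```bash
python3 - <<'E'
from h import *
go()
c=shot('top','tF.png',scale=1.5)
im=c["image"][:,:,::-1][178:258,240:335]; cv2.imwrite('pics/tFc.png',cv2.resize(im,None,fx=8,fy=7,interpolation=cv2.INTER_CUBIC))
s=shot('scene','sF.png',(170,130,290,220),6)
E
```

```text
t 45.05 tcp [ 0.419  -0.4472  0.1894] psi 83.47 tilt 0.16 w 0.0669 F [-0.6  0.8 -0.2]
twist first 0 then travel mm [0. 0. 0.]
```

View pics/tF.png

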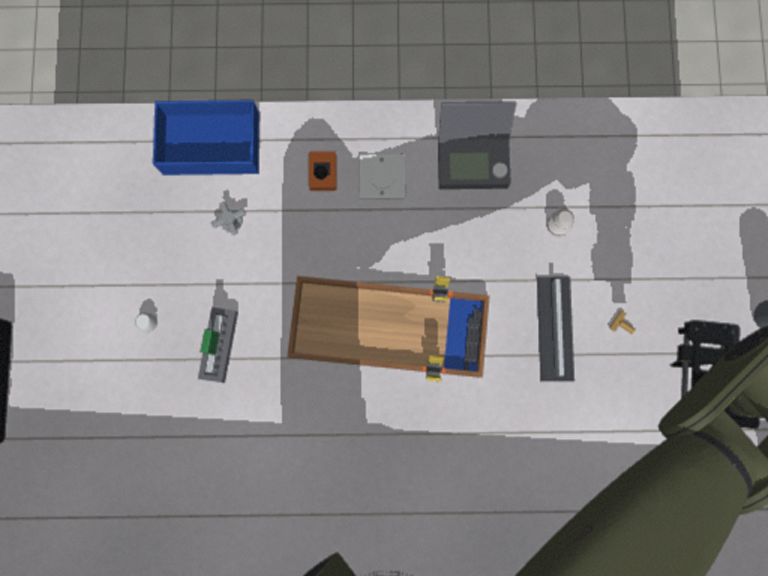

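View pics/tFc.png

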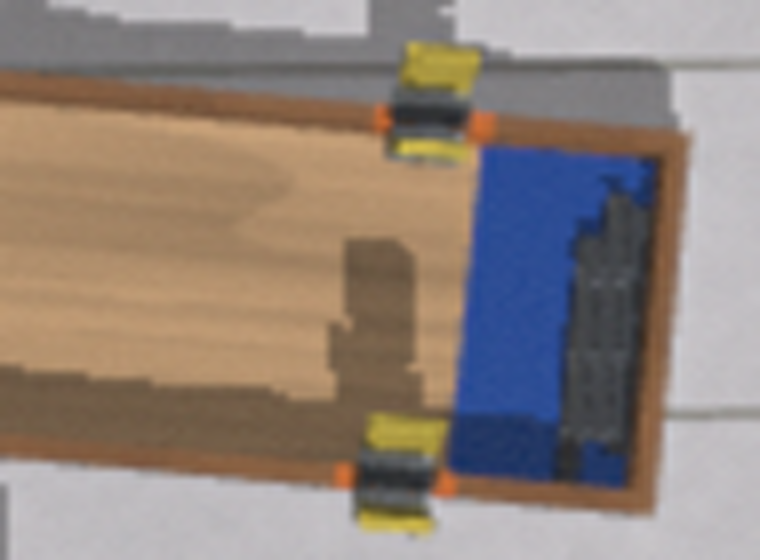

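View pics/sF.png

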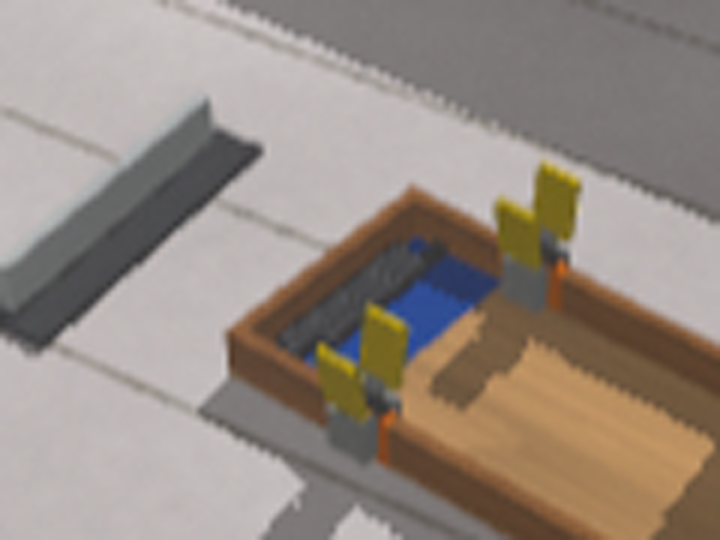

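```bash
python3 - <<'E'
from h import *
c=load('top')
E=c["extrinsics"];R=E[:3,:3];t=E[:3,3]
v,u=np.mgrid[0:384,0:512]; z=c["range_z"]
w=(np.stack([(u-c["cx"])/c["fx"]*z,(v-c["cy"])/c["fy"]*z,z],-1)-t)@R
a=np.radians(TY); d=w[...,:2]-TR
X=np.cos(a)*d[...,0]+np.sin(a)*d[...,1]; Y=-np.sin(a)*d[...,0]+np.cos(a)*d[...,1]; Z=w[...,2]
for sx in (1,-1):
    m=(abs(X-sx*.069)<.03)&(abs(Y+.087)<.03)&(Z>.05)
    print("clip",sx,"n",m.sum(),"zmax",Z[m].max().round(4),"Xrange",X[m].min().round(4),X[m].max().round(4),"Y",Y[m].min().round(4),Y[m].max().round(4))
col=c["image"].astype(int); dark=(col.max(-1)<85)&(col.max(-1)-col.min(-1)<30)&(abs(X)<.06)&(Y<-.1)&(Y>-.163)
print("bars z",np.percentile(Z[dark],[5,50,95]).round(4),"Y",np.percentile(Y[dark],[1,99]).round(4),"X",X[dark].min().round(3),X[dark].max().round(3))
m=(u>120)&(u<165)&(v>195)&(v<260)&(Z>.094)
print("rake top",w[m].mean(0).round(4))
E
```

```text
clip 1 n 74 zmax 0.0812 Xrange 0.0486 0.0898 Y -0.0967 -0.0726
clip -1 n 71 zmax 0.0813 Xrange -0.0893 -0.0477 Y -0.0973 -0.0738
bars z [0.0089 0.0131 0.0174] Y [-0.1628 -0.1403] X -0.06 0.047
rake top [0.4916 0.2425 0.2942]
```

Call:
servo_tool([
  [0, 0, 0],
  [0, 0, 0],
  [0, 0, 0],
  [0, 0, 0],
  [0, 0, 0],
], twist=[0, 0, 0, 0, 0], gripper=[-0.4, -0.4, -0.4, -0.4, -0.4])

```text
time_s: 45.65
tcp_pos: [0.4199, -0.4469, 0.1911]
tool_rot: [0.0, 0.746, 0.666, -0.0]
force: [0.3, 0.2, -0.5]
gripper_width: 0.0665
```

Call:
servo_tool([
  [0, 0, 0],
  [0, 0, 0],
  [0, 0, 0],
  [0, 0, 0],
  [0, 0, 0],
], twist=[0, 0, 0, 0, 0], gripper=[-0.4, -0.4, -0.4, -0.4, -0.4])

```text
time_s: 46.15
tcp_pos: [0.4197, -0.4471, 0.1909]
tool_rot: [-0.0, 0.746, 0.666, 0.0]
force: [0.6, -0.6, 0.3]
gripper_width: 0.0668
```

```bash
python3 - <<'E'
from h import *
c=shot('wrist','wG.png',scale=1.5); c=shot('top','tG.png',(240,178,335,258),7)
E
```

```text
(no output)
```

View pics/tG.png

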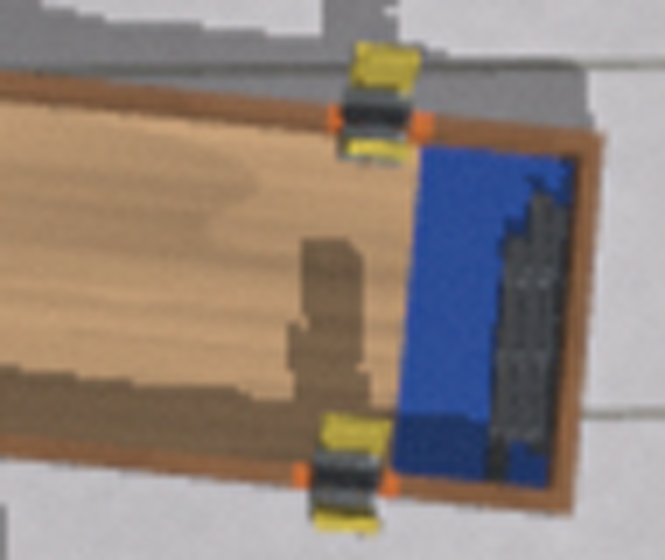

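```bash
python3 - <<'E'
from h import *
c=load('top')
E=c["extrinsics"];R=E[:3,:3];t=E[:3,3]
v,u=np.mgrid[0:384,0:512]; z=c["range_z"]
w=(np.stack([(u-c["cx"])/c["fx"]*z,(v-c["cy"])/c["fy"]*z,z],-1)-t)@R
a=np.radians(TY); d=w[...,:2]-TR
X=np.cos(a)*d[...,0]+np.sin(a)*d[...,1]; Y=-np.sin(a)*d[...,0]+np.cos(a)*d[...,1]; Z=w[...,2]
for sx in (1,-1):
    m=(abs(X-sx*.069)<.03)&(abs(Y+.087)<.03)&(Z>.054)&(Z<.1); print("clip median z",np.median(Z[m]).round(4))
m=(u>85)&(u<185)&(v>180)&(v<260)&(Z>.094)&(Z<.106); print("rake top",w[m].mean(0).round(4))
print(env.sign_off())
E
```

```text
clip median z 0.0733
clip median z 0.0739
rake top [0.5084 0.2937 0.1004]
the job is handed in; nothing more can be done
None
```

I handed the job in at about 46 s of simulated time, with everything done as asked as far as my last checks show. No verdict was reported.

- **Bars:** There were three bars. I combed them against the stop with the rake alone. The last top image shows them lying in three rows along the stop, within about 24 mm of it and on the blue band. None was visibly knocked aside, and the depth reading put their tops at about 13 mm, so they lie flat.
- **Rake:** It is back upright in its stand. Its handle top reads 100 mm above the bench at (0.508, 0.294), which matches where it started to within about 2 mm.
- **Clamps:** Both sit centred on the orange patches, one on each side rim, pushed down until I felt 6 to 10 N. Their lever tops read about 6 mm lower than when parked, which is exactly the difference in edge heights, and they look upright.
- **Bystanders:** By eye, nothing else in the last full top view had moved.

One check gave a wrong number: my first reading of the rake top came out at z = 0.29 m, most likely because it picked up the wrong pixels. The corrected reading is the 100 mm above.

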